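# Press a flash cartridge's cap home with a ratchet bar clamp, then rack it

### The arm

A 7-joint arm with a two-finger parallel gripper is mounted at the origin on the work surface. World frame = base frame: x ahead of the robot, y to its left, z up, the work surface at z = 0. Lengths are in m, angles in rad, forces in N, time in s.
With the tool pointing down it reaches from about 0.4 to 0.85 m from the base axis. Payload 4.5 kg.
Tool frame: the origin (TCP) lies at the very end of the fingers, on their centre line; the grasp point (between the pads) lies ctrl.grip_depth behind it (ctrl.grip_depth is the distance from the TCP to the grasp point, in m); z points along the fingers, y is the line along which they close (so a half turn about z gives the same grasp; the last joint's range is limited). The gripper opens to 88 mm and grips with 3 to 60 N. Pads are 18 mm wide; open, the fingers measure 123 mm over their backs; the gripper's body (75 mm by 187 mm) begins 45 mm behind the grasp point.
Start: joints at [-1.256, 0.689, -0.195, 1.565, 0.157, 0.902, -0.215], TCP at [0.173, 0.601, 0.239] pointing down, gripper open.
Joint ranges: [-3.01, 3.01], [-0.46, 2.08], [-1.47, 1.51], [0.13, 2.56], [-1, 4.14], [0.04, 2.09], [-2.66, 2.66]. Speed limits (rad/s): [2.57, 2.57, 3.14, 3.14, 3.14, 3.14, 3.14].

### API

Orientations are given as [roll, pitch, yaw] about the fixed x, y, z axes, in that order (R = Rz(yaw) Ry(pitch) Rx(roll)).
In Python, from cell import ctrl gives the robot as it stands.
- The arm moves only by the tool drive_tool, never from a script. Its argument "increments" is a list of rows, each an object of numbers: "tx", "ty", "tz": the shift along the world's x, y, z each as a share of 5 cm, from -1 to 1; "rx", "ry", "rz": the turn, a rotation vector about the world's x, y, z each as a share of 90 degrees, from -1 to 1; "fingers": the opening, from -1 (shut) to 1 (fully open). A call has 1 to 12 rows; each row shifts and turns the commanded pose from where the row before left it; what a row does not reach is not made up. A row lasts 1/12 s, in which the tool goes at most 41.7 mm and 7.16 degrees, less where a joint would pass 70% of its speed; a pose out of reach is approached as far as the arm can. A call with a number of a shift or a turn outside -1 to 1 is refused whole. A call with a gripper value outside its range is refused whole. The fingers move at their own pace and stop on an object; the grip force is fixed at half the most. Time passes only in rows, so rows that do not move let the fingers close. It gives the time, the measured TCP pose, the force, the opening and the grip force at its end, in the units of the state.
- ctrl.observe(): the state, without advancing time (a new reading comes with each control period).
- ctrl.read_camera(name): name is "scene" or "top"; returns a dict with "frame" (384x512x3 uint8, blue, green, red), "depth" (384x512 float32, m along the optical axis (not along the pixel's ray), 0 where there is no reading), "mtx" (3x3 intrinsics, pixels), "rvec" (rotation vector, rad) and "tvec" (3), from world to camera coordinates, as OpenCV has them. Camera axes: x right, y down, z forward; pixel columns grow to the right and rows downward; lengths in m; the calibration is good to about 2 mm. A picture is of the moment at which its call begins.
- ctrl.job_done(): hands the job in; it is judged then, once.
Trained networks look in a picture, given as the dict that the camera call returned (one of the last four; its "shot" number tells which), for a name from the list of things; names that differ only in an ending like _2 or _b are one class to them, and where a whole thing is asked for, a point or a joint stands for the part that bears it (a point fixed in the world has none). Each returns a list of dicts, best first, with "confidence" (0 to 1); they miss things now and then, are a little off and sometimes report something else, mostly with a low value. They report only what shows in the picture. A call takes as long as a camera call. They do not tell look-alikes from the thing itself.
- ctrl.look_for(picture, query): "centre" ([x, y, z] in m, in world coordinates, good to about 4 mm: the middle of the surface that is visible of it).
- ctrl.trace(picture, query): "mask" (384x512 bool, what is visible of it).
The state is a dict: "clock": time; "joint_pos": joint angles; "joint_vel": joint speeds; "tau": joint torques, N m; "ee_pos": TCP position; "tcp_rot": TCP orientation; "force": force on the tool from outside, world axes, zero at the start; "ft_torque": the same for the moment, N m; "grip_width": opening from 0.0 (shut) to 1.0 (fully open); "grasp_force": force on a finger pad.
Only numpy, scipy, OpenCV 4.12 (cv2) and the standard library are available. Lean on these libraries where they do the work, as an engineer would, in place of code of your own. Each camera call takes 0.05 s, during which the arm holds its last target. There are 200 camera calls.

### The job

Pump the black trigger of the bar clamp until its jaw has pressed the blue cap of the cartridge fully home, with no gap left at the collar, and stop there: do not squeeze hard enough to crack it. Then push the red release lever to free the jaw and slide it all the way back open, and only then lift the cartridge out and lay it in the empty cradle of the white rack, cap pointing either way. Leave everything else on the bench where it is.

Things in the scene. Friction and masses are not known exactly. Their poses are not given: they have to be found in the camera images.
- jig: Pressing jig: grey board (x -135 to 115, y -200 to 190 mm, top 12 mm above the bench) carrying a ratchet bar clamp laid on its side and a cradle. Origin on the bench under the board; place and turn vary. In its axes: +y is the closing direction of the clamp's jaw; +x points from the clamp's grip and trigger side to its jaw and cartridge side.
- bar: Fixed part of the clamp: toothed steel bar 20 x 8 mm along jig y at jig x = -10 mm, 366 mm long, black saddles at its ends (top 52 mm above the bench), blue fixed jaw with a forked grey pad, face at jig y = 140 mm. Origin at the bar's centre, 42 mm above the bench; axes as body jig.
- jaw (a joint): Slide of the clamp's blue moving head along the bar, m: 0 fully back at its rear stop, grows as the jaw closes (jig +y), at most 0.075; starts at 0.002 to 0.026. A ratchet (4 mm teeth) lets it go forward but not back. Each full squeeze of the trigger advances it about 6 to 13 mm. Reads about 0.049 to 0.051 when the cap is pressed home. Head body 66 x 122 mm, top 67 mm above the bench; drag 5 N.
- trigger (a joint): Swing of the trigger, rad: 0 at rest (sprung), 0.34 fully back, a stop. With the jaw free it takes about 7 N at point trigger_front, 11 to 18 N while pressing the cap; with the cap home it stalls part-way. It slips over the teeth on its return, so pump it: push back, let it come fully forward, again. Push it back alone with closed fingers, or squeeze it against the grip (70 mm over both at rest).
- trigger_front (a point): Point on the front face (towards jig +y) of the black trigger, 42 mm above the bench, 23 mm from its free end. Push it towards jig -y, up to 40 mm. Trigger: 84 mm long, along jig x (its free end 113 mm jig -x of the bar), 12 mm thick, 29 to 55 mm above the bench. Its pivot on the head is 120 mm from this point, jig +x of the bar. It travels with the head.
- grip (a point): Centre of the fixed pistol grip of the head, behind the trigger (towards jig -y): blue and black bar along jig x, 105 mm long, 15 mm thick, 27 to 57 mm above the bench; leaning away from the trigger by 0.34 rad; at this point its front face is 42 mm behind the resting trigger.
- release (a joint): Swing of the red release lever, rad: 0 to 0.17 while engaged (it rides over the teeth), 0.32 fully pressed, a stop. Past 0.2 the jaw is free. It springs back when let go.
- release_front (a point): Point on the front face (towards jig +y) of the red release lever, 42 mm above the bench, 12 mm from its free end. Red tab 8 mm thick, 31 to 53 mm high, sticking 39 mm out of the head towards jig -x, ahead of the trigger. Pushed towards jig -y (up to about 12 N) it swings and frees the jaw; pushing on carries the whole head back to its rear stop. The space ahead of it is free.
- jaw_pad (a point): Centre of the face (42 x 38 mm) of the moving jaw's grey pad that presses the cap, level with the cartridge's axis.
- cap (a joint): Gap between the cap's skirt and the cartridge's collar, m: 0 fully home, 0.008 to 0.011 at the start, when an orange seal ring shows in the gap. About 10 N pushes it; it stays where it is left.
- cap_end (a point): Centre of the outer flat end of the blue cap (diameter 43 mm, 24 mm long) of the cartridge in the jig.
- cartridge: Flash cartridge in the jig, about 0.17 kg: origin on its axis, x along the axis towards the cap. White barrel of diameter 38 mm from x -55 to 27 mm, outlet tip (diameter 8) on to -64, collar of diameter 43 from 27 to 31, blue cap from 31 to 55 when home. It lies along jig y, cap towards the moving jaw.
- cart_mid (a point): Middle of the cartridge's bare barrel (diameter 38 mm, 82 mm long), on its axis, x along the axis towards the cap: grasp it here from above, across the axis. 42 mm above the bench in the jig, 30 mm above the board.
- cradle (a point): Where cart_mid rests in the jig, to within 5 mm along the axis; axes as body jig, 75 mm jig +x of the bar. Two white vees (10 mm long, at 26.5 mm either side along y, below the axis) hold the barrel; between them it is free down to the board.
- slot (a point): Empty cradle of the rack: where cart_mid must lie, 40 mm above the bench, axis along this point's y, either way round. White rack: plate 205 (x) x 110 (y) x 10 mm with vees 10 mm long, 26.5 mm either side along y; between them the barrel is free down to the plate. A finished cartridge lies 92 mm away towards this point's +x.
- done_mid (a point): Middle of the barrel of the finished cartridge in the rack's other cradle, same shape with its cap home; not to be moved.
- amber_a: Amber glass bottle, 86 mm diameter, 190 mm high, bystander; origin under its centre.
- amber_b: Amber glass bottle, 72 mm diameter, 150 mm high, bystander; origin under its centre.
- clear_a: Clear glass bottle with blue cap, 80 mm diameter, 170 mm high, bystander; origin under its centre.
- beaker: Glass beaker, 68 mm diameter, 85 mm high, bystander; origin under its centre.
Things that resemble listed ones, but are neither listed nor needed, are in the scene too. What is shaped like the cartridge but yellow is not meant.

How it is judged:
By the outcome, as a careful person would: the job done as asked, in the order asked, and still so for the second after the job is handed in, with the robot touching nothing.
It also fails if it takes over 64 s, if anything falls off the work surface, if the arm or the gripper's body presses on something with over 40 N, if the wrist force passes 120 N, or if a joint passes its speed limit or range.

## Working session

There is one attempt and no reset: what is moved stays moved. The work goes in short steps, Python scripts to look and compute and a tool call to move; the robot and the scene stay as the last step left them, time stands still between calls to the robot, and variables do not carry over. Pictures are saved under pics/ and viewed, at most 10 in all, crops included, and the job is handed in when it is done.

Besides the shell and the picture viewer there is one more tool, called after "Call:" as name(argument=value, ...), one argument or row to a line, values as JSON. drive_tool: Moves the arm, as the interface text tells. Shift numbers are shares of 5 cm and turn numbers shares of 90 degrees, none past 1 either way. Its arguments: {"type":"object","properties":{"increments":{"type":"array","items":{"type":"object","properties":{"tx":{"type":"number"},"ty":{"type":"number"},"tz":{"type":"number"},"rx":{"type":"number"},"ry":{"type":"number"},"rz":{"type":"number"},"fingers":{"type":"number"}}}}},"required":["increments"]}

```bash
mkdir -p pics; ls; cat > h.py <<'E'
import numpy as np, cv2
from cell import ctrl
def snap(n,f=None):
    p=ctrl.read_camera(n)
    if f: cv2.imwrite('pics/'+f,p['frame'])
    return p
def pts(p,mask):
    v,u=np.nonzero(mask&(p['depth']>0)); d=p['depth'][v,u]
    K=p['mtx']; c=np.stack([(u-K[0,2])/K[0,0]*d,(v-K[1,2])/K[1,1]*d,d],1)
    R=cv2.Rodrigues(np.array(p['rvec'],float))[0]
    return (c-np.ravel(p['tvec']))@R
def proj(p,X):
    return cv2.projectPoints(np.array(X,float).reshape(-1,3),np.array(p['rvec'],float),np.array(p['tvec'],float),p['mtx'],None)[0].reshape(-1,2)
E
python3 - <<'E'
from h import *
for n in('top','scene'):
    p=snap(n,n+'0.png')
    for q in ['jig','bar','jaw','trigger','trigger_front','grip','release','release_front','jaw_pad','cap','cap_end','cartridge','cart_mid','cradle','slot','done_mid','amber_a','clear_a','beaker']:
        try: print(n,q,[(np.round(r['centre'],3).tolist(),round(r['confidence'],2)) for r in ctrl.look_for(p,q)[:3]])
        except Exception as e: print(n,q,e)
print(ctrl.observe(),ctrl.grip_depth)
E
```

```text
pics
top jig [([0.537, -0.082, 0.01], 0.68)]
top bar [([0.544, 0.046, 0.044], 0.87)]
top jaw [([0.564, -0.137, 0.066], 0.7)]
top trigger []
top trigger_front [([0.491, -0.141, 0.056], 0.58)]
top grip [([0.56, -0.137, 0.063], 0.94)]
top release [([0.56, -0.136, 0.067], 0.68), ([0.537, -0.082, 0.013], 0.27)]
top release_front []
top jaw_pad [([0.557, -0.132, 0.065], 0.84), ([0.607, 0.015, 0.057], 0.38)]
top cap [([0.315, -0.408, 0.041], 0.6), ([0.618, -0.03, 0.062], 0.49)]
top cap_end [([0.621, -0.027, 0.056], 0.67), ([0.313, -0.413, 0.04], 0.65)]
top cartridge [([0.35, -0.402, 0.038], 0.7), ([0.61, 0.016, 0.058], 0.69), ([0.299, -0.208, 0.04], 0.63)]
top cart_mid [([0.352, -0.401, 0.038], 0.72), ([0.302, -0.21, 0.034], 0.7)]
top cradle [([0.536, -0.081, 0.012], 0.85)]
top slot [([0.431, 0.308, 0.013], 0.56)]
top done_mid [([0.492, 0.331, 0.058], 0.84)]
top amber_a [([0.512, 0.491, 0.105], 0.96), ([0.591, -0.442, 0.126], 0.7), ([0.478, -0.532, 0.113], 0.38)]
top clear_a [([0.479, -0.536, 0.112], 0.58)]
top beaker [([0.673, 0.336, 0.046], 0.94), ([0.557, -0.136, 0.061], 0.61)]
scene jig
[... 1239 characters left out ...]
'clock': 2.0, 'joint_pos': array([-1.25618274,  0.68912458, -0.19458587,  1.56529863,  0.15724984,
        0.90247615, -0.21511839]), 'joint_vel': array([-0.00014578, -0.00229824, -0.00107044, -0.00040789,  0.00027496,
       -0.00061207, -0.00132574]), 'tau': array([ 1.05814904e-04, -5.27484012e+01, -1.26714103e+00, -1.53740376e+01,
       -5.19373245e-02, -6.15567405e-04,  1.01202102e-05]), 'ee_pos': array([0.17318727, 0.6005527 , 0.23872736]), 'tcp_rot': array([ 3.14152563e+00, -4.71622834e-05,  2.86074088e+00]), 'force': array([-0.48044077,  0.27772414, -0.35066998]), 'ft_torque': array([ 0.00812266,  0.00886256, -0.06680508]), 'grasp_force': 0.0, 'grip_width': 0.9971877926370576} 0.0187
```

View pics/top0.png

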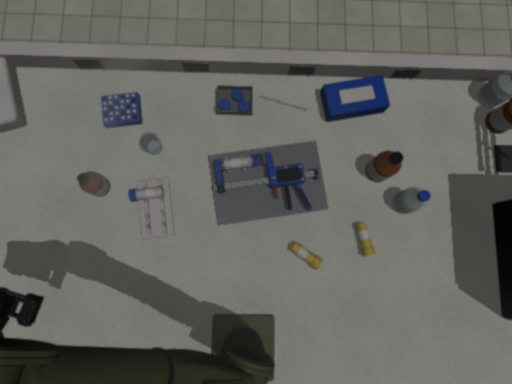

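View pics/scene0.png

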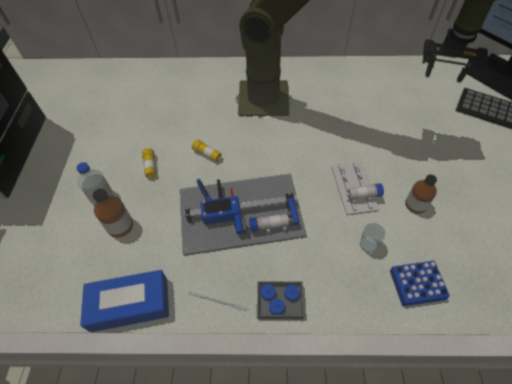

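```bash
python3 - <<'E'
from h import *
from scipy.optimize import least_squares
for n in('top','scene'):
    p=snap(n); P=pts(p,np.ones((384,512),bool)); vv,uu=np.nonzero(p['depth']>0)
    R=cv2.Rodrigues(np.array(p['rvec'],float))[0]; print(n,'cam',-R.T@np.ravel(p['tvec']))
    f=p['frame'][vv,uu].astype(int)
    b=(abs(P[:,0]-.54)<.3)&(abs(P[:,1])<.3)
    print('bench z',np.median(P[b&(P[:,2]<.008),2]))
    m=b&(P[:,2]>.007)&(P[:,2]<.075)&(P[:,0]>.38)&(P[:,0]<.72)&(P[:,1]>-.33)&(P[:,1]<.2)
    r=cv2.minAreaRect(P[m,:2].astype(np.float32)*1000); print('board',r)
    B=m&(f[:,0]>f[:,2]+40)&(P[:,2]>.055)&(P[:,2]<.075)
    r=cv2.minAreaRect(P[B,:2].astype(np.float32)*1000); print('blue head',r,B.sum())
    rk=(P[:,0]>.33)&(P[:,0]<.57)&(P[:,1]>.22)&(P[:,1]<.4)
    k=rk&(P[:,2]>.006)
    print('rack',cv2.minAreaRect(P[k,:2].astype(np.float32)*1000))
    for q in('cartridge','done_mid','trigger','release','grip','slot','jig'):
        for r in ctrl.trace(p,q)[:2]:
            X=pts(p,r['mask']); print(q,round(r['confidence'],2),X.shape[0],np.round(np.median(X,0),3),[tuple(np.round(t,1).tolist()) if isinstance(t,tuple) else round(t,1) for t in cv2.minAreaRect(X[:,:2].astype(np.float32)*1000)])
    fr=p['frame']; c=proj(p,[.53,-.06,.04])[0].astype(int)
    x0,y0=c-[80,55]; cv2.imwrite(f'pics/{n}1.png',cv2.resize(fr[y0:y0+110,x0:x0+160],None,fx=5,fy=5,interpolation=cv2.INTER_CUBIC)); print('crop',x0,y0)
E
```

```text
top cam [ 2.90847009e-01 -1.16336458e-03  1.31085163e+00]
bench z -0.00035344429616004263
board ((559.8239135742188, -63.45216369628906), (311.5158996582031, 438.09613037109375), 1.1294676065444946)
blue head ((572.9552612304688, -64.63381958007812), (349.8338623046875, 152.35252380371094), 76.32719421386719) 407
rack ((454.7908630371094, 309.75860595703125), (167.1944122314453, 216.7049102783203), 86.67686462402344)
cartridge 0.88 393 [ 0.302 -0.207  0.036] [(304.9, -206.1), (114.1, 42.8), 55.0]
cartridge 0.8 374 [0.609 0.015 0.058] [(611.0, 20.3), (40.8, 120.7), 11.5]
done_mid 0.64 405 [0.495 0.333 0.055] [(501.2, 333.7), (47.9, 115.5), 10.6]
trigger 0.42 110 [ 0.495 -0.143  0.053] [(495.2, -148.3), (82.3, 20.6), 9.1]
grip 0.67 1227 [ 0.56  -0.136  0.063] [(554.2, -138.7), (239.9, 126.9), 16.4]
slot 0.67 1495 [0.437 0.305 0.01 ] [(454.6, 310.6), (203.1, 110.4), 9.5]
slot 0.64 86 [ 0.617 -0.029  0.06 ] [(622.0, -29.0), (44.2, 23.6), 9.2]
jig 0.79 7310 [ 0.539 -0.082  0.013] [(556.7, -76.1), (256.4, 396.0), 9.7]
jig 0.15 401 [0.677 0.334 0.046] [(669.7, 327.2), (65.6, 64.1), 49.9]
cr
[... 474 characters left out ...]
), 11.3]
cartridge 0.68 315 [ 0.307 -0.212  0.034] [(292.0, -221.3), (153.1, 57.9), 41.9]
done_mid 0.86 453 [0.505 0.337 0.053] [(485.9, 345.7), (75.9, 151.9), 19.7]
done_mid 0.58 58 [ 0.495 -0.144  0.053] [(491.4, -144.0), (68.5, 11.8), 9.9]
trigger 0.45 51 [ 0.492 -0.143  0.054] [(491.4, -143.8), (68.5, 11.2), 10.3]
grip 0.8 1286 [ 0.582 -0.134  0.062] [(552.7, -136.4), (225.0, 128.7), 13.2]
grip 0.4 779 [0.553 0.044 0.046] [(559.3, -74.9), (133.5, 369.0), 1.1]
slot 0.62 1356 [0.448 0.307 0.009] [(453.7, 314.6), (209.1, 116.4), 8.8]
slot 0.17 603 [0.662 0.331 0.051] [(643.7, 333.2), (64.6, 125.3), 78.9]
jig 0.91 7265 [ 0.574 -0.089  0.012] [(541.7, -75.6), (277.3, 392.3), 9.5]
crop 164 144
```

View pics/top1.png

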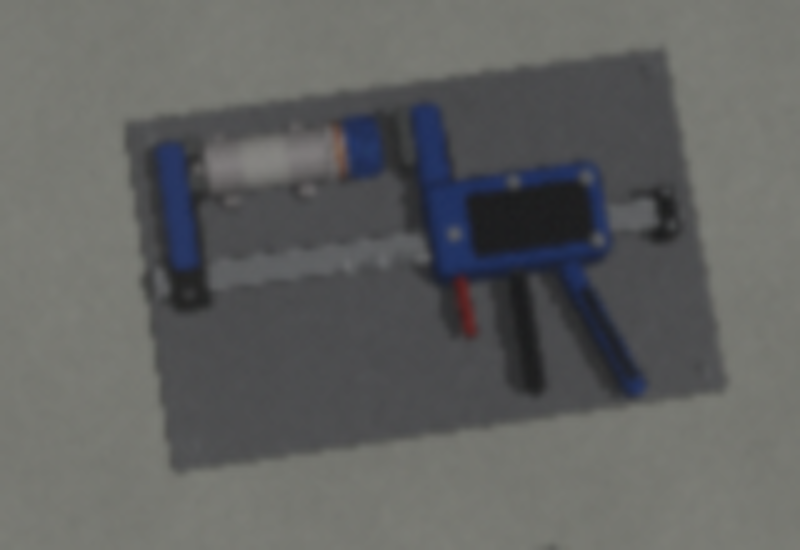

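```bash
cat >> h.py <<'E'
TH=np.radians(9.7); O=np.array([.564,-.069])
RJ=np.array([[np.cos(TH),-np.sin(TH)],[np.sin(TH),np.cos(TH)]])
def toj(P): return np.c_[(P[:,:2]-O)@RJ,P[:,2]]*1000
def tow(j): return np.round(O+RJ@(np.array(j)/1000),4)
def st(name,X):
    if len(X): print(name,len(X),np.round(np.percentile(X,[3,50,97],axis=0)).astype(int).tolist())
def report(n='top',p=None):
    p=p or snap(n); P=toj(pts(p,np.ones((384,512),bool))); v,u=np.nonzero(p['depth']>0); f=p['frame'][v,u].astype(int)
    b,g,r=f.T; z=P[:,2]; box=(abs(P[:,0]+10)<140)&(abs(P[:,1])<205)&(z>20)
    st('red',P[box&(r>g+25)&(r>b+25)&(P[:,0]<-30)])
    L=box&(P[:,0]<-88)&(P[:,0]>-112)&(z>40)&(z<62); st('trig+grip',P[L])
    s=np.sort(P[L,1]); print(np.round(s).astype(int).tolist())
    blue=box&(b>r+25); st('headblue',P[blue&(P[:,1]<90)&(P[:,0]<40)&(z>58)&(z<73)])
    st('jawarm',P[blue&(P[:,1]<0)&(P[:,0]>45)&(z>58)]); st('cap',P[blue&(P[:,1]<60)&(P[:,1]>0)&(P[:,0]>45)&(z>45)])
    st('fixjaw',P[blue&(P[:,1]>125)]); st('orange',P[box&(r>b+25)&(P[:,0]>40)])
    wh=box&(P[:,0]>35)&(f.min(1)>100)&(z>45); st('barrel',P[wh]); 
    bd=(abs(P[:,0]+10)<200)&(abs(P[:,1])<260)&(abs(z-12)<3); st('board',P[bd])
E
python3 - <<'E'
from h import *
report('top');report('scene'); print(tow([-102,0]),tow([-70,0]))
E
```

```text
red 29 [[-75, -27, 46], [-59, -22, 52], [-41, -19, 56]]
trig+grip 65 [[-111, -127, 45], [-100, -111, 53], [-89, -57, 59]]
[-129, -128, -126, -125, -124, -122, -122, -121, -121, -120, -120, -119, -119, -118, -118, -117, -117, -117, -116, -115, -115, -115, -115, -114, -114, -113, -113, -113, -113, -112, -111, -111, -111, -111, -109, -108, -108, -68, -68, -67, -67, -66, -66, -65, -65, -65, -64, -64, -63, -62, -62, -61, -61, -60, -60, -60, -60, -59, -58, -57, -57, -57, -57, -57, -57]
headblue 354 [[-38, -123, 59], [-9, -45, 66], [26, -8, 71]]
jawarm 15 [[46, -24, 58], [67, -19, 59], [79, -9, 61]]
cap 72 [[46, 18, 50], [61, 29, 60], [83, 39, 66]]
fixjaw 136 [[-2, 151, 50], [37, 160, 55], [78, 169, 60]]
orange 10 [[51, 44, 51], [59, 46, 60], [72, 48, 63]]
barrel 177 [[50, 55, 53], [61, 94, 59], [73, 132, 65]]
board 3963 [[-131, -191, 9], [-44, 7, 12], [108, 181, 15]]
red 21 [[-79, -27, 45], [-65, -23, 52], [-48, -19, 55]]
trig+grip 54 [[-112, -126, 46], [-101, -113, 53], [-90, -56, 59]]
[-128, -127, -126, -126, -125, -124, -124, -123, -123, -122, -122, -121, -120, -120, -120, -119, -119, -118, -118, -117, -116, -116, -115, -115, -113, -113, -113, -112, -110, -109, -107, -68, -67, -67, -66, -66, -65, -64, -63, -63, -63, -62, -62, -60, -60, -60, -59, -59, -58, -57, -57, -57, -56, -56]
headblue 386 [[-36, -123, 59], [11, -51, 65], [27, -8, 69]]
jawarm 9 [[47, -21, 58], [54, -15, 58], [78, -12, 60]]
cap 93 [[48, 19, 48], [71, 30, 58], [84, 40, 65]]
fixjaw 170 [[-3, 151, 44], [42, 160, 54], [83, 170, 59]]
orange 20 [[56, 45, 42], [70, 47, 57], [81, 50, 62]]
barrel 289 [[50, 50, 48], [69, 93, 57], [80, 135, 62]]
board 4127 [[-129, -191, 9], [12, -6, 11], [110, 180, 14]]
[ 0.4635 -0.0862] [ 0.495  -0.0808]
```

Call:
drive_tool(
  increments=[
    {"tx": 0.28,"ty": -0.7,"rz": 0.0717,"fingers": -1},
    {"tx": 0.28,"ty": -0.7,"rz": 0.0717,"fingers": -1},
    {"tx": 0.28,"ty": -0.7,"rz": 0.0717,"fingers": -1},
    {"tx": 0.28,"ty": -0.7,"rz": 0.0717,"fingers": -1},
    {"tx": 0.28,"ty": -0.7,"fingers": -1},
    {"tx": 0.28,"ty": -0.7,"fingers": -1},
    {"tx": 0.28,"ty": -0.7,"fingers": -1},
    {"tx": 0.28,"ty": -0.7,"fingers": -1},
    {"tx": 0.28,"ty": -0.7,"fingers": -1},
    {"tx": 0.28,"ty": -0.7,"fingers": -1},
    {"tx": 0.28,"ty": -0.7,"fingers": -1},
    {"tx": 0.28,"ty": -0.7,"fingers": -1},
  ],
)

```text
validation failed for argument at $.in...
```

Call:
drive_tool(
  increments=[
    {"tx": 0.28,"ty": -0.7,"tz": 0,"rx": 0,"ry": 0,"rz": 0.0717,"fingers": -1},
  ],
)

```text
clock: 2.98
ee_pos: [0.1822, 0.5719, 0.2389]
tcp_rot: [3.134, -0.005, 2.982]
force: [0.5, 1.5, 0.7]
grip_width: 0.948
grasp_force: 0.0
```

Call:
drive_tool(
  increments=[
    {"tx": 0.28,"ty": -0.7,"tz": 0,"rx": 0,"ry": 0,"rz": 0.0717,"fingers": -1},
    {"tx": 0.28,"ty": -0.7,"tz": 0,"rx": 0,"ry": 0,"rz": 0.0717,"fingers": -1},
    {"tx": 0.28,"ty": -0.7,"tz": 0,"rx": 0,"ry": 0,"rz": 0.0717,"fingers": -1},
    {"tx": 0.28,"ty": -0.7,"tz": 0,"rx": 0,"ry": 0,"rz": 0,"fingers": -1},
    {"tx": 0.28,"ty": -0.7,"tz": 0,"rx": 0,"ry": 0,"rz": 0,"fingers": -1},
    {"tx": 0.28,"ty": -0.7,"tz": 0,"rx": 0,"ry": 0,"rz": 0,"fingers": -1},
    {"tx": 0.28,"ty": -0.7,"tz": 0,"rx": 0,"ry": 0,"rz": 0,"fingers": -1},
    {"tx": 0.28,"ty": -0.7,"tz": 0,"rx": 0,"ry": 0,"rz": 0,"fingers": -1},
    {"tx": 0.28,"ty": -0.7,"tz": 0,"rx": 0,"ry": 0,"rz": 0,"fingers": -1},
    {"tx": 0.28,"ty": -0.7,"tz": 0,"rx": 0,"ry": 0,"rz": 0,"fingers": -1},
    {"tx": 0.28,"ty": -0.7,"tz": 0,"rx": 0,"ry": 0,"rz": 0,"fingers": -1},
    {"tx": 0.28,"ty": -0.7,"tz": 0,"rx": 0,"ry": 0,"rz": 0,"fingers": -1},
  ],
)

```text
clock: 3.98
ee_pos: [0.3558, 0.144, 0.239]
tcp_rot: [3.141, 0.001, -2.972]
force: [1.5, -0.4, 0.6]
grip_width: 0.042
grasp_force: 0.0
```

Call:
drive_tool(
  increments=[
    {"tx": 0.276,"ty": -0.64,"tz": -0.3,"rx": 0,"ry": 0,"rz": 0,"fingers": -1},
    {"tx": 0.276,"ty": -0.64,"tz": -0.3,"rx": 0,"ry": 0,"rz": 0,"fingers": -1},
    {"tx": 0.276,"ty": -0.64,"tz": -0.3,"rx": 0,"ry": 0,"rz": 0,"fingers": -1},
    {"tx": 0.276,"ty": -0.64,"tz": -0.3,"rx": 0,"ry": 0,"rz": 0,"fingers": -1},
    {"tx": 0.276,"ty": -0.64,"tz": -0.3,"rx": 0,"ry": 0,"rz": 0,"fingers": -1},
    {"tx": 0.276,"ty": -0.64,"tz": -0.3,"rx": 0,"ry": 0,"rz": 0,"fingers": -1},
    {"tx": 0.276,"ty": -0.64,"tz": -0.3,"rx": 0,"ry": 0,"rz": 0,"fingers": -1},
    {"tx": 0.276,"ty": -0.64,"tz": -0.3,"rx": 0,"ry": 0,"rz": 0,"fingers": -1},
    {"tx": 0,"ty": 0,"tz": 0,"rx": 0,"ry": 0,"rz": 0,"fingers": -1},
    {"tx": 0,"ty": 0,"tz": 0,"rx": 0,"ry": 0,"rz": 0,"fingers": -1},
  ],
)

```text
clock: 4.82
ee_pos: [0.4657, -0.1125, 0.118]
tcp_rot: [-3.141, -0.001, -2.977]
force: [0.2, 0.4, -0.0]
grip_width: 0.005
grasp_force: 0.0
```

```bash
python3 - <<'E'
from h import *
s=ctrl.observe(); print(toj(s['ee_pos'][None]),s['tcp_rot'],s['joint_pos'])
p=snap('top'); c=proj(p,[.53,-.06,.04])[0].astype(int); x0,y0=c-[80,55]
q=snap('scene'); d=proj(q,[.53,-.06,.04])[0].astype(int); x1,y1=d-[80,55]
a=cv2.resize(p['frame'][y0:y0+110,x0:x0+160],None,fx=4,fy=4); b=cv2.resize(q['frame'][y1:y1+75,x1:x1+160],None,fx=4,fy=4)
cv2.imwrite('pics/c2.png',np.vstack([a[:300],b]))
E
```

```text
[[-104.1971224   -26.29307091  117.9532493 ]] [-3.14138313e+00 -6.12883591e-04 -2.97673245e+00] [ 0.32459183  0.72565379 -0.29620062  2.1000526   0.53729949  0.38888687
  1.33187013]
```

View pics/c2.png

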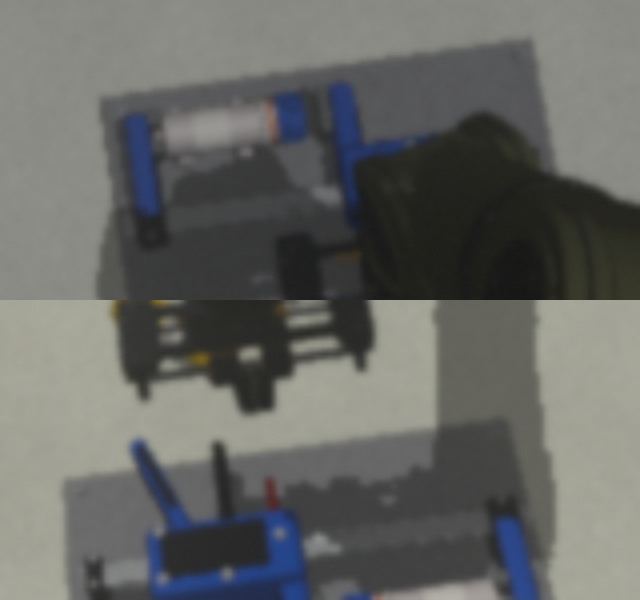

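Call:
drive_tool(
  increments=[
    {"tx": 0,"ty": 0,"tz": -0.587,"rx": 0,"ry": 0,"rz": 0,"fingers": -1},
    {"tx": 0,"ty": 0,"tz": -0.587,"rx": 0,"ry": 0,"rz": 0,"fingers": -1},
    {"tx": 0,"ty": 0,"tz": -0.587,"rx": 0,"ry": 0,"rz": 0,"fingers": -1},
    {"tx": 0.017,"ty": -0.1,"tz": 0,"rx": 0,"ry": 0,"rz": 0,"fingers": -1},
    {"tx": 0.017,"ty": -0.1,"tz": 0,"rx": 0,"ry": 0,"rz": 0,"fingers": -1},
    {"tx": 0.017,"ty": -0.1,"tz": 0,"rx": 0,"ry": 0,"rz": 0,"fingers": -1},
    {"tx": 0.017,"ty": -0.1,"tz": 0,"rx": 0,"ry": 0,"rz": 0,"fingers": -1},
    {"tx": 0,"ty": 0,"tz": 0,"rx": 0,"ry": 0,"rz": 0,"fingers": -1},
  ],
)

```text
clock: 5.58
ee_pos: [0.4699, -0.132, 0.0324]
tcp_rot: [-3.14, 0.003, -2.974]
force: [-1.1, 0.3, 0.8]
grip_width: 0.003
grasp_force: 0.6
```

Call:
drive_tool(
  increments=[
    {"tx": 0.017,"ty": -0.1,"tz": 0,"rx": 0,"ry": 0,"rz": 0,"fingers": -1},
    {"tx": 0.017,"ty": -0.1,"tz": 0,"rx": 0,"ry": 0,"rz": 0,"fingers": -1},
    {"tx": 0,"ty": 0,"tz": 0,"rx": 0,"ry": 0,"rz": 0,"fingers": -1},
  ],
)

```text
clock: 5.83
ee_pos: [0.4715, -0.1416, 0.0314]
tcp_rot: [-3.141, 0.002, -2.973]
force: [-0.3, 2.5, 1.8]
grip_width: 0.01
grasp_force: 0.9
```

```bash
python3 - <<'E'
from h import *
s=ctrl.observe(); print(toj(s['ee_pos'][None]),s['force']); report('scene')
E
```

```text
[[-103.39007534  -55.96370715   31.35022196]] [-0.25447387  2.46755904  1.81597531]
red 15 [[-74, -26, 48], [-62, -23, 53], [-50, -20, 55]]
trig+grip 82 [[-110, -126, 43], [-95, -78, 53], [-89, -44, 60]]
[-127, -126, -126, -125, -124, -123, -123, -122, -122, -122, -122, -120, -120, -120, -119, -119, -118, -118, -117, -117, -116, -116, -116, -116, -114, -113, -113, -113, -112, -110, -110, -107, -84, -83, -83, -83, -81, -81, -80, -80, -79, -77, -77, -77, -76, -74, -74, -73, -71, -70, -70, -68, -67, -67, -65, -64, -63, -63, -61, -61, -60, -60, -57, -57, -57, -56, -54, -53, -53, -51, -50, -50, -49, -48, -48, -47, -47, -45, -44, -44, -43, -43]
headblue 388 [[-35, -124, 59], [12, -53, 65], [27, -8, 70]]
jawarm 8 [[61, -20, 58], [70, -16, 58], [83, -6, 60]]
cap 96 [[48, 19, 46], [70, 30, 59], [84, 41, 64]]
fixjaw 157 [[1, 152, 45], [47, 160, 54], [83, 170, 59]]
orange 23 [[57, 45, 45], [72, 47, 58], [83, 50, 62]]
barrel 300 [[50, 48, 47], [69, 93, 57], [81, 135, 62]]
board 4054 [[-127, -191, 9], [12, -2, 11], [109, 181, 14]]
```

Call:
drive_tool(
  increments=[
    {"tx": 0.017,"ty": -0.1,"tz": 0,"rx": 0,"ry": 0,"rz": 0,"fingers": -1},
    {"tx": 0.017,"ty": -0.1,"tz": 0,"rx": 0,"ry": 0,"rz": 0,"fingers": -1},
    {"tx": 0.017,"ty": -0.1,"tz": 0,"rx": 0,"ry": 0,"rz": 0,"fingers": -1},
  ],
)

```text
clock: 6.13
ee_pos: [0.4747, -0.1513, 0.0309]
tcp_rot: [3.136, 0.004, -2.967]
force: [0.9, 12.1, 4.3]
grip_width: 0.005
grasp_force: 5.5
```

```bash
python3 - <<'E'
from h import *
s=ctrl.observe(); print(toj(s['ee_pos'][None]),s['force']); report('scene')
E
```

```text
[[-101.90541635  -66.04366881   30.93386786]] [ 0.94594146 12.12719988  4.25347671]
red 16 [[-74, -23, 49], [-62, -20, 52], [-50, -16, 53]]
trig+grip 85 [[-110, -120, 42], [-95, -90, 53], [-89, -55, 59]]
[-123, -122, -120, -119, -119, -119, -118, -118, -117, -116, -116, -116, -115, -115, -114, -114, -113, -113, -113, -112, -112, -112, -110, -110, -109, -109, -109, -107, -107, -106, -106, -104, -103, -101, -97, -96, -94, -94, -93, -93, -91, -91, -90, -90, -89, -87, -87, -86, -84, -84, -83, -81, -81, -80, -78, -77, -77, -75, -74, -73, -73, -72, -71, -70, -70, -68, -68, -67, -67, -66, -65, -64, -63, -63, -61, -61, -60, -59, -58, -57, -57, -56, -55, -54, -53]
headblue 374 [[-35, -118, 59], [13, -52, 65], [27, -2, 70]]
jawarm 7 [[51, -18, 58], [55, -9, 58], [78, -6, 62]]
cap 100 [[47, 1, 47], [69, 29, 58], [84, 41, 64]]
fixjaw 169 [[-3, 151, 44], [43, 160, 54], [83, 170, 59]]
orange 24 [[56, 45, 45], [71, 48, 55], [82, 51, 63]]
barrel 301 [[51, 48, 47], [69, 92, 57], [81, 135, 63]]
board 4074 [[-127, -190, 9], [12, -9, 11], [110, 181, 14]]
```

Call:
drive_tool(
  increments=[
    {"tx": 0.017,"ty": -0.1,"tz": 0,"rx": 0,"ry": 0,"rz": 0,"fingers": -1},
    {"tx": 0,"ty": 0,"tz": 0,"rx": 0,"ry": 0,"rz": 0,"fingers": -1},
    {"tx": 0,"ty": 0,"tz": 0,"rx": 0,"ry": 0,"rz": 0,"fingers": -1},
  ],
)

```text
clock: 6.43
ee_pos: [0.4761, -0.1548, 0.0308]
tcp_rot: [3.135, 0.005, -2.966]
force: [1.2, 11.5, 3.6]
grip_width: 0.003
grasp_force: 5.1
```

Call:
drive_tool(
  increments=[
    {"tx": -0.04,"ty": 0.23,"tz": 0,"rx": 0,"ry": 0,"rz": 0,"fingers": -1},
    {"tx": -0.04,"ty": 0.23,"tz": 0,"rx": 0,"ry": 0,"rz": 0,"fingers": -1},
    {"tx": -0.04,"ty": 0.23,"tz": 0,"rx": 0,"ry": 0,"rz": 0,"fingers": -1},
    {"tx": -0.04,"ty": 0.23,"tz": 0,"rx": 0,"ry": 0,"rz": 0,"fingers": -1},
    {"tx": 0,"ty": 0,"tz": 0,"rx": 0,"ry": 0,"rz": 0,"fingers": -1},
    {"tx": 0,"ty": 0,"tz": 0,"rx": 0,"ry": 0,"rz": 0,"fingers": -1},
  ],
)

```text
clock: 6.93
ee_pos: [0.4661, -0.1148, 0.0306]
tcp_rot: [-3.141, -0.001, -2.971]
force: [-0.0, -0.5, 0.4]
grip_width: 0.005
grasp_force: 0.0
```

```bash
python3 - <<'E'
from h import *
s=ctrl.observe(); print(toj(s['ee_pos'][None]),s['force']); report('scene')
E
```

```text
[[-104.25936495  -28.60102802   30.6257289 ]] [-0.02096851 -0.48548738  0.38652377]
red 16 [[-75, -19, 47], [-61, -16, 52], [-52, -12, 54]]
trig+grip 73 [[-107, -116, 42], [-96, -48, 53], [-89, -17, 60]]
[-119, -117, -116, -114, -114, -113, -113, -110, -110, -109, -109, -108, -108, -107, -106, -106, -106, -106, -103, -103, -102, -100, -100, -97, -57, -57, -56, -56, -54, -54, -53, -53, -51, -50, -50, -49, -48, -47, -47, -44, -43, -42, -41, -41, -40, -39, -37, -37, -36, -34, -34, -33, -31, -31, -30, -30, -29, -27, -27, -26, -25, -24, -24, -23, -23, -21, -21, -20, -20, -18, -17, -17, -13]
headblue 407 [[-35, -115, 59], [12, -43, 65], [27, 1, 69]]
jawarm 11 [[49, -14, 58], [70, -8, 59], [86, -3, 60]]
cap 112 [[47, 1, 47], [69, 27, 57], [84, 40, 64]]
fixjaw 149 [[0, 152, 42], [47, 160, 54], [83, 169, 58]]
orange 22 [[58, 45, 44], [73, 47, 58], [83, 50, 63]]
barrel 300 [[51, 48, 47], [69, 93, 57], [81, 135, 63]]
board 4047 [[-128, -191, 9], [11, -11, 11], [109, 181, 14]]
```

Call:
drive_tool(
  increments=[
    {"tx": 0.017,"ty": -0.1,"tz": 0,"rx": 0,"ry": 0,"rz": 0,"fingers": -1},
    {"tx": 0.017,"ty": -0.1,"tz": 0,"rx": 0,"ry": 0,"rz": 0,"fingers": -1},
    {"tx": 0.017,"ty": -0.1,"tz": 0,"rx": 0,"ry": 0,"rz": 0,"fingers": -1},
    {"tx": 0.017,"ty": -0.1,"tz": 0,"rx": 0,"ry": 0,"rz": 0,"fingers": -1},
    {"tx": 0.017,"ty": -0.1,"tz": 0,"rx": 0,"ry": 0,"rz": 0,"fingers": -1},
    {"tx": 0.017,"ty": -0.1,"tz": 0,"rx": 0,"ry": 0,"rz": 0,"fingers": -1},
    {"tx": 0.017,"ty": -0.1,"tz": 0,"rx": 0,"ry": 0,"rz": 0,"fingers": -1},
    {"tx": 0,"ty": 0,"tz": 0,"rx": 0,"ry": 0,"rz": 0,"fingers": -1},
  ],
)

```text
clock: 7.65
ee_pos: [0.4735, -0.1457, 0.0306]
tcp_rot: [3.135, 0.004, -2.968]
force: [0.1, 10.8, 0.7]
grip_width: 0.007
grasp_force: 4.5
```

```bash
python3 - <<'E'
from h import *
s=ctrl.observe(); print(toj(s['ee_pos'][None]),s['force']); report('scene')
E
```

```text
[[-102.17327455  -60.35081271   30.61623117]] [ 0.08078192 10.78235336  0.71491194]
red 16 [[-76, -10, 47], [-66, -7, 51], [-51, -3, 54]]
trig+grip 84 [[-110, -109, 41], [-94, -83, 53], [-89, -48, 59]]
[-112, -111, -110, -109, -109, -108, -108, -107, -107, -106, -106, -105, -104, -103, -103, -103, -102, -102, -102, -100, -99, -99, -99, -99, -97, -97, -96, -96, -94, -94, -93, -93, -91, -91, -90, -90, -88, -87, -87, -86, -84, -84, -83, -83, -80, -80, -80, -77, -76, -75, -74, -73, -73, -71, -71, -70, -70, -69, -69, -68, -67, -66, -64, -64, -63, -61, -61, -60, -60, -58, -57, -57, -55, -54, -54, -52, -51, -51, -50, -50, -48, -47, -47, -46]
headblue 368 [[-34, -109, 59], [13, -41, 65], [28, 7, 69]]
jawarm 3 [[67, -5, 58], [70, -2, 58], [71, -2, 59]]
cap 141 [[47, 1, 47], [69, 27, 57], [84, 43, 64]]
fixjaw 170 [[0, 151, 42], [44, 160, 54], [82, 170, 58]]
orange 25 [[51, 48, 44], [69, 51, 56], [82, 54, 62]]
barrel 299 [[51, 52, 48], [70, 96, 57], [81, 138, 62]]
board 4059 [[-127, -191, 9], [12, -16, 11], [110, 181, 14]]
```

Call:
drive_tool(
  increments=[
    {"tx": -0.04,"ty": 0.23,"tz": 0,"rx": 0,"ry": 0,"rz": 0,"fingers": -1},
    {"tx": -0.04,"ty": 0.23,"tz": 0,"rx": 0,"ry": 0,"rz": 0,"fingers": -1},
    {"tx": -0.04,"ty": 0.23,"tz": 0,"rx": 0,"ry": 0,"rz": 0,"fingers": -1},
    {"tx": -0.04,"ty": 0.23,"tz": 0,"rx": 0,"ry": 0,"rz": 0,"fingers": -1},
    {"tx": 0,"ty": 0,"tz": 0,"rx": 0,"ry": 0,"rz": 0,"fingers": -1},
    {"tx": 0,"ty": 0,"tz": 0,"rx": 0,"ry": 0,"rz": 0,"fingers": -1},
  ],
)

```text
clock: 8.2
ee_pos: [0.4643, -0.1042, 0.0307]
tcp_rot: [-3.141, -0.0, -2.972]
force: [0.4, -0.8, 0.6]
grip_width: 0.004
grasp_force: 0.0
```

```bash
python3 - <<'E'
from h import *
s=ctrl.observe(); print(toj(s['ee_pos'][None]),s['force']); p=snap('scene'); report(p=p)
c=proj(p,[.60,-.0,.05])[0].astype(int); x0,y0=c-[60,40]
cv2.imwrite('pics/c3.png',cv2.resize(p['frame'][y0:y0+80,x0:x0+120],None,fx=6,fy=6,interpolation=cv2.INTER_CUBIC))
E
```

```text
[[-104.19780533  -17.85134637   30.73559048]] [ 0.37353152 -0.79715655  0.61474372]
red 16 [[-78, -10, 47], [-64, -7, 51], [-51, -3, 55]]
trig+grip 77 [[-110, -110, 42], [-95, -41, 53], [-89, -4, 59]]
[-113, -112, -110, -110, -109, -109, -108, -108, -107, -107, -106, -104, -104, -103, -103, -100, -99, -98, -97, -97, -96, -96, -94, -93, -91, -52, -51, -50, -50, -49, -47, -47, -47, -46, -44, -44, -43, -43, -41, -40, -33, -33, -31, -31, -30, -30, -28, -27, -27, -26, -24, -24, -23, -21, -20, -20, -19, -19, -18, -17, -17, -16, -14, -14, -13, -13, -11, -10, -10, -8, -7, -7, -6, -4, -4, -3, -3]
headblue 402 [[-36, -108, 59], [10, -36, 65], [26, 7, 70]]
jawarm 5 [[49, -6, 58], [52, -3, 59], [78, -2, 59]]
cap 139 [[47, 1, 47], [70, 27, 57], [84, 43, 65]]
fixjaw 151 [[1, 152, 41], [48, 160, 54], [83, 169, 58]]
orange 23 [[51, 48, 46], [70, 51, 58], [81, 53, 62]]
barrel 297 [[51, 52, 48], [70, 94, 57], [81, 138, 62]]
board 4013 [[-129, -191, 9], [13, -21, 11], [110, 181, 14]]
```

View pics/c3.png

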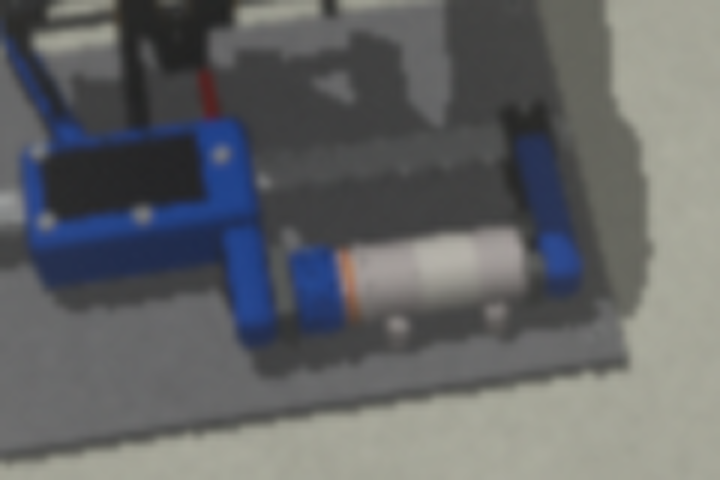

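Call:
drive_tool(
  increments=[
    {"tx": 0.017,"ty": -0.1,"tz": 0,"rx": 0,"ry": 0,"rz": 0,"fingers": -1},
    {"tx": 0.017,"ty": -0.1,"tz": 0,"rx": 0,"ry": 0,"rz": 0,"fingers": -1},
    {"tx": 0.017,"ty": -0.1,"tz": 0,"rx": 0,"ry": 0,"rz": 0,"fingers": -1},
    {"tx": 0.017,"ty": -0.1,"tz": 0,"rx": 0,"ry": 0,"rz": 0,"fingers": -1},
    {"tx": 0.017,"ty": -0.1,"tz": 0,"rx": 0,"ry": 0,"rz": 0,"fingers": -1},
    {"tx": 0,"ty": 0,"tz": 0,"rx": 0,"ry": 0,"rz": 0,"fingers": -1},
    {"tx": 0,"ty": 0,"tz": 0,"rx": 0,"ry": 0,"rz": 0,"fingers": -1},
  ],
)

```text
clock: 8.83
ee_pos: [0.4679, -0.1271, 0.0306]
tcp_rot: [3.139, 0.0, -2.971]
force: [-2.4, 5.6, 2.0]
grip_width: 0.008
grasp_force: 3.0
```

Call:
drive_tool(
  increments=[
    {"tx": 0.0135,"ty": -0.08,"tz": 0,"rx": 0,"ry": 0,"rz": 0,"fingers": -1},
    {"tx": 0,"ty": 0,"tz": 0,"rx": 0,"ry": 0,"rz": 0,"fingers": -1},
    {"tx": 0,"ty": 0,"tz": 0,"rx": 0,"ry": 0,"rz": 0,"fingers": -1},
  ],
)

```text
clock: 9.08
ee_pos: [0.4682, -0.1288, 0.0306]
tcp_rot: [3.136, 0.0, -2.968]
force: [-2.1, 9.7, 3.9]
grip_width: 0.002
grasp_force: 5.3
```

```bash
python3 - <<'E'
from h import *
s=ctrl.observe(); print(toj(s['ee_pos'][None]),s['force']); report('scene')
E
```

```text
[[-104.47101804  -42.7760298    30.62124168]] [-2.128731    9.66398378  3.8781484 ]
red 16 [[-75, -10, 48], [-65, -7, 52], [-51, -3, 53]]
trig+grip 85 [[-110, -110, 41], [-97, -63, 53], [-89, -31, 60]]
[-113, -112, -110, -109, -109, -109, -108, -107, -107, -106, -106, -105, -104, -104, -103, -103, -103, -102, -102, -102, -100, -100, -100, -99, -99, -99, -97, -96, -96, -93, -93, -91, -71, -70, -69, -67, -67, -67, -66, -64, -64, -63, -63, -63, -60, -60, -59, -59, -58, -57, -57, -56, -55, -54, -54, -53, -51, -51, -50, -50, -48, -47, -47, -46, -44, -44, -43, -42, -41, -41, -40, -40, -38, -37, -37, -36, -36, -34, -34, -33, -33, -31, -31, -30, -30]
headblue 375 [[-35, -109, 59], [12, -40, 65], [27, 7, 70]]
jawarm 5 [[55, -9, 58], [59, -7, 59], [76, -3, 59]]
cap 138 [[48, 1, 48], [70, 27, 57], [85, 43, 64]]
fixjaw 151 [[1, 152, 44], [49, 161, 54], [83, 169, 58]]
orange 25 [[53, 48, 46], [70, 51, 58], [83, 54, 63]]
barrel 305 [[51, 51, 47], [70, 95, 57], [81, 138, 62]]
board 4019 [[-128, -191, 9], [14, -20, 11], [110, 181, 14]]
```

Call:
drive_tool(
  increments=[
    {"tx": 0.0135,"ty": -0.08,"tz": 0,"rx": 0,"ry": 0,"rz": 0,"fingers": -1},
    {"tx": 0.0135,"ty": -0.08,"tz": 0,"rx": 0,"ry": 0,"rz": 0,"fingers": -1},
    {"tx": 0,"ty": 0,"tz": 0,"rx": 0,"ry": 0,"rz": 0,"fingers": -1},
    {"tx": 0,"ty": 0,"tz": 0,"rx": 0,"ry": 0,"rz": 0,"fingers": -1},
  ],
)

```text
clock: 9.47
ee_pos: [0.4705, -0.138, 0.0305]
tcp_rot: [3.138, 0.001, -2.969]
force: [-1.5, 7.2, -0.7]
grip_width: 0.004
grasp_force: 3.5
```

Call:
drive_tool(
  increments=[
    {"tx": 0.0135,"ty": -0.08,"tz": 0,"rx": 0,"ry": 0,"rz": 0,"fingers": -1},
    {"tx": 0,"ty": 0,"tz": 0,"rx": 0,"ry": 0,"rz": 0,"fingers": -1},
    {"tx": 0,"ty": 0,"tz": 0,"rx": 0,"ry": 0,"rz": 0,"fingers": -1},
  ],
)

```text
clock: 9.72
ee_pos: [0.471, -0.1395, 0.0305]
tcp_rot: [3.134, 0.002, -2.967]
force: [-1.4, 12.2, 0.6]
grip_width: 0.0
grasp_force: 6.0
```

```bash
python3 - <<'E'
from h import *
s=ctrl.observe(); print(toj(s['ee_pos'][None]),s['force']); report('scene')
E
```

```text
[[-103.51286307  -53.78024117   30.48944004]] [-1.39873904 12.24214783  0.59227411]
red 16 [[-74, -11, 48], [-64, -7, 52], [-51, -4, 56]]
trig+grip 80 [[-110, -109, 43], [-96, -78, 53], [-89, -41, 61]]
[-112, -111, -110, -109, -109, -108, -107, -107, -106, -106, -105, -105, -104, -104, -103, -103, -103, -102, -102, -101, -100, -100, -99, -99, -98, -97, -97, -96, -96, -96, -93, -93, -91, -84, -83, -81, -81, -80, -79, -79, -77, -76, -76, -74, -73, -73, -73, -71, -70, -70, -68, -67, -67, -66, -64, -64, -63, -61, -60, -60, -58, -57, -56, -56, -54, -53, -51, -50, -50, -48, -47, -47, -44, -44, -43, -43, -41, -40, -40, -39]
headblue 373 [[-34, -108, 59], [13, -39, 65], [28, 8, 70]]
jawarm 6 [[47, -7, 58], [70, -4, 59], [84, -1, 59]]
cap 136 [[47, 1, 49], [69, 27, 57], [85, 44, 64]]
fixjaw 166 [[-1, 151, 43], [45, 160, 54], [83, 170, 59]]
orange 24 [[51, 48, 44], [69, 51, 57], [82, 54, 62]]
barrel 294 [[51, 53, 47], [70, 96, 57], [81, 138, 62]]
board 4064 [[-127, -191, 9], [13, -21, 11], [110, 182, 14]]
```

Call:
drive_tool(
  increments=[
    {"tx": 0.0135,"ty": -0.08,"tz": 0,"rx": 0,"ry": 0,"rz": 0,"fingers": -1},
    {"tx": 0,"ty": 0,"tz": 0,"rx": 0,"ry": 0,"rz": 0,"fingers": -1},
    {"tx": 0,"ty": 0,"tz": 0,"rx": 0,"ry": 0,"rz": 0,"fingers": -1},
  ],
)

```text
clock: 10.02
ee_pos: [0.472, -0.1417, 0.0305]
tcp_rot: [3.132, 0.003, -2.965]
force: [-1.7, 14.9, 2.2]
grip_width: 0.001
grasp_force: 7.4
```

Call:
drive_tool(
  increments=[
    {"tx": 0.0135,"ty": -0.08,"tz": 0,"rx": 0,"ry": 0,"rz": 0,"fingers": -1},
    {"tx": 0,"ty": 0,"tz": 0,"rx": 0,"ry": 0,"rz": 0,"fingers": -1},
    {"tx": 0,"ty": 0,"tz": 0,"rx": 0,"ry": 0,"rz": 0,"fingers": -1},
  ],
)

```text
clock: 10.27
ee_pos: [0.4736, -0.1444, 0.0305]
tcp_rot: [3.131, 0.005, -2.963]
force: [-0.9, 17.0, 2.0]
grip_width: 0.005
grasp_force: 7.9
```

```bash
python3 - <<'E'
from h import *
s=ctrl.observe(); print(toj(s['ee_pos'][None]),s['force']); report('scene')
E
```

```text
[[-101.79389766  -59.12296047   30.52921577]] [-0.94618133 17.01465604  2.01529703]
red 17 [[-76, -7, 49], [-64, -3, 51], [-50, 0, 54]]
trig+grip 77 [[-110, -107, 43], [-94, -80, 53], [-88, -48, 61]]
[-109, -108, -107, -106, -106, -104, -103, -103, -103, -102, -102, -102, -101, -100, -100, -99, -99, -99, -97, -97, -96, -96, -96, -95, -93, -93, -93, -91, -90, -90, -90, -87, -87, -86, -84, -83, -83, -80, -80, -80, -77, -77, -74, -74, -73, -72, -71, -70, -70, -68, -68, -67, -66, -64, -64, -63, -63, -61, -61, -60, -60, -58, -57, -57, -56, -55, -54, -54, -53, -51, -51, -50, -50, -48, -48, -47, -46]
headblue 373 [[-37, -104, 59], [13, -40, 65], [28, 12, 69]]
jawarm 1 [[79, 0, 59], [79, 0, 59], [79, 0, 59]]
cap 151 [[48, 1, 48], [69, 29, 57], [85, 47, 63]]
fixjaw 172 [[-2, 151, 44], [44, 160, 54], [83, 170, 58]]
orange 3 [[60, 51, 60], [63, 52, 60], [67, 52, 60]]
barrel 292 [[51, 54, 48], [69, 96, 57], [81, 138, 62]]
board 4071 [[-127, -191, 9], [14, -22, 11], [110, 181, 14]]
```

Call:
drive_tool(
  increments=[
    {"tx": -0.042,"ty": 0.245,"tz": 0,"rx": 0,"ry": 0,"rz": 0,"fingers": -1},
    {"tx": -0.042,"ty": 0.245,"tz": 0,"rx": 0,"ry": 0,"rz": 0,"fingers": -1},
    {"tx": -0.042,"ty": 0.245,"tz": 0,"rx": 0,"ry": 0,"rz": 0,"fingers": -1},
    {"tx": -0.042,"ty": 0.245,"tz": 0,"rx": 0,"ry": 0,"rz": 0,"fingers": -1},
    {"tx": 0,"ty": 0,"tz": 0,"rx": 0,"ry": 0,"rz": 0,"fingers": -1},
    {"tx": 0,"ty": 0,"tz": 0,"rx": 0,"ry": 0,"rz": 0,"fingers": -1},
  ],
)

```text
clock: 10.82
ee_pos: [0.4642, -0.1041, 0.0307]
tcp_rot: [-3.141, -0.0, -2.971]
force: [0.4, -0.5, 0.6]
grip_width: 0.004
grasp_force: 0.0
```

```bash
python3 - <<'E'
from h import *
s=ctrl.observe(); print(toj(s['ee_pos'][None]),s['force']); p=snap('scene'); report(p=p)
c=proj(p,[.60,-.0,.05])[0].astype(int); x0,y0=c-[40,25]
a=cv2.resize(p['frame'][y0:y0+50,x0:x0+80],None,fx=9,fy=9,interpolation=cv2.INTER_CUBIC)
cv2.imwrite('pics/c4.png',cv2.convertScaleAbs(a,alpha=1.5))
E
```

```text
[[-104.28484084  -17.73806666   30.71019214]] [ 0.43997306 -0.51498316  0.62975706]
red 16 [[-74, -7, 49], [-64, -4, 51], [-51, 0, 55]]
trig+grip 79 [[-108, -104, 43], [-95, -33, 52], [-91, -4, 60]]
[-109, -107, -104, -104, -103, -102, -101, -101, -100, -100, -98, -97, -97, -96, -96, -96, -95, -93, -93, -93, -92, -90, -90, -87, -48, -47, -47, -46, -44, -43, -43, -41, -40, -40, -39, -37, -37, -36, -36, -33, -33, -31, -31, -30, -30, -28, -27, -27, -26, -24, -24, -23, -23, -21, -21, -20, -20, -19, -19, -18, -17, -17, -16, -14, -14, -13, -13, -11, -10, -10, -10, -8, -7, -7, -6, -4, -4, -3, -3]
headblue 405 [[-36, -104, 59], [12, -30, 65], [27, 12, 70]]
jawarm 2 [[53, -3, 58], [58, -2, 58], [63, -1, 59]]
cap 151 [[49, 1, 47], [69, 30, 57], [84, 47, 64]]
fixjaw 149 [[1, 152, 42], [49, 160, 54], [83, 169, 58]]
orange 3 [[59, 51, 57], [61, 52, 59], [65, 52, 59]]
barrel 294 [[51, 54, 47], [70, 97, 57], [81, 138, 63]]
board 4096 [[-128, -190, 9], [12, -22, 11], [109, 181, 14]]
```

View pics/c4.png

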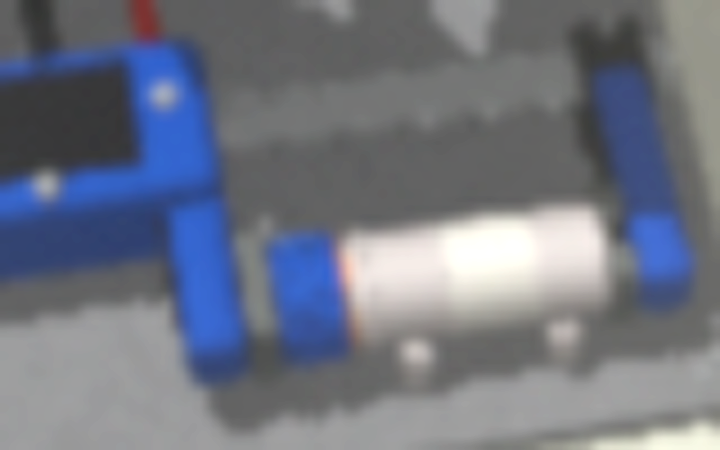

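Call:
drive_tool(
  increments=[
    {"tx": 0.017,"ty": -0.1,"tz": 0,"rx": 0,"ry": 0,"rz": 0,"fingers": -1},
    {"tx": 0.017,"ty": -0.1,"tz": 0,"rx": 0,"ry": 0,"rz": 0,"fingers": -1},
    {"tx": 0.017,"ty": -0.1,"tz": 0,"rx": 0,"ry": 0,"rz": 0,"fingers": -1},
    {"tx": 0.017,"ty": -0.1,"tz": 0,"rx": 0,"ry": 0,"rz": 0,"fingers": -1},
    {"tx": 0.017,"ty": -0.1,"tz": 0,"rx": 0,"ry": 0,"rz": 0,"fingers": -1},
    {"tx": 0.017,"ty": -0.1,"tz": 0,"rx": 0,"ry": 0,"rz": 0,"fingers": -1},
    {"tx": 0,"ty": 0,"tz": 0,"rx": 0,"ry": 0,"rz": 0,"fingers": -1},
    {"tx": 0,"ty": 0,"tz": 0,"rx": 0,"ry": 0,"rz": 0,"fingers": -1},
  ],
)

```text
clock: 11.53
ee_pos: [0.4687, -0.1285, 0.0306]
tcp_rot: [3.134, 0.001, -2.967]
force: [-2.8, 13.2, 3.2]
grip_width: 0.006
grasp_force: 6.6
```

Call:
drive_tool(
  increments=[
    {"tx": 0.0135,"ty": -0.08,"tz": 0,"rx": 0,"ry": 0,"rz": 0,"fingers": -1},
    {"tx": 0,"ty": 0,"tz": 0,"rx": 0,"ry": 0,"rz": 0,"fingers": -1},
    {"tx": 0,"ty": 0,"tz": 0,"rx": 0,"ry": 0,"rz": 0,"fingers": -1},
  ],
)

```text
clock: 11.78
ee_pos: [0.4698, -0.1313, 0.0306]
tcp_rot: [3.133, 0.003, -2.965]
force: [-1.9, 15.7, 3.3]
grip_width: 0.002
grasp_force: 7.5
```

```bash
python3 - <<'E'
from h import *
s=ctrl.observe(); print(toj(s['ee_pos'][None]),s['force']); report('scene')
E
```

```text
[[-103.3902064   -45.49893009   30.60808572]] [-1.89664348 15.6641914   3.25967924]
red 16 [[-74, -2, 48], [-60, 1, 52], [-50, 5, 54]]
trig+grip 82 [[-111, -102, 41], [-96, -68, 52], [-89, -35, 59]]
[-103, -103, -103, -100, -100, -99, -99, -99, -98, -97, -97, -96, -96, -96, -95, -95, -94, -94, -93, -93, -92, -92, -92, -90, -90, -89, -89, -87, -87, -86, -84, -76, -74, -73, -73, -72, -71, -71, -70, -70, -69, -67, -67, -67, -66, -64, -63, -63, -61, -61, -60, -58, -57, -57, -55, -54, -54, -53, -53, -52, -51, -51, -50, -50, -48, -47, -47, -46, -46, -44, -44, -43, -41, -41, -40, -39, -38, -37, -37, -34, -34, -33]
headblue 370 [[-34, -101, 59], [14, -33, 65], [27, 16, 69]]
cap 175 [[48, 1, 47], [70, 31, 56], [84, 52, 64]]
fixjaw 158 [[1, 151, 44], [47, 160, 54], [83, 170, 58]]
barrel 289 [[51, 56, 47], [70, 98, 57], [81, 138, 62]]
board 4044 [[-127, -191, 9], [14, -22, 11], [110, 181, 14]]
```

Call:
drive_tool(
  increments=[
    {"tx": 0.0068,"ty": -0.04,"tz": 0,"rx": 0,"ry": 0,"rz": 0,"fingers": -1},
    {"tx": 0,"ty": 0,"tz": 0,"rx": 0,"ry": 0,"rz": 0,"fingers": -1},
    {"tx": 0,"ty": 0,"tz": 0,"rx": 0,"ry": 0,"rz": 0,"fingers": -1},
  ],
)

```text
clock: 12.08
ee_pos: [0.4703, -0.1324, 0.0306]
tcp_rot: [3.132, 0.003, -2.964]
force: [-3.0, 15.4, 4.1]
grip_width: 0.002
grasp_force: 8.1
```

```bash
python3 - <<'E'
from h import *
s=ctrl.observe(); print(toj(s['ee_pos'][None]),s['force']); p=snap('scene'); report(p=p)
c=proj(p,[.60,-.0,.05])[0].astype(int); x0,y0=c-[40,25]
a=cv2.resize(p['frame'][y0:y0+50,x0:x0+80],None,fx=9,fy=9,interpolation=cv2.INTER_CUBIC)
cv2.imwrite('pics/c5.png',cv2.convertScaleAbs(a,alpha=1.5))
E
```

```text
[[-103.03816919  -46.74952272   30.62507885]] [-3.01282846 15.37304411  4.10116113]
red 18 [[-74, -3, 49], [-61, 1, 51], [-47, 5, 55]]
trig+grip 83 [[-109, -101, 42], [-95, -69, 53], [-89, -34, 60]]
[-103, -102, -102, -101, -100, -100, -99, -99, -98, -97, -97, -96, -96, -96, -95, -93, -93, -93, -92, -92, -90, -90, -90, -89, -89, -87, -86, -86, -84, -81, -77, -77, -76, -75, -74, -74, -73, -73, -71, -70, -70, -69, -67, -67, -67, -66, -64, -63, -63, -61, -61, -60, -58, -57, -57, -56, -55, -54, -54, -53, -51, -50, -50, -48, -47, -47, -46, -44, -44, -43, -43, -41, -40, -40, -39, -38, -37, -37, -36, -34, -34, -33, -33]
headblue 372 [[-35, -100, 59], [13, -33, 65], [27, 17, 69]]
cap 179 [[47, 2, 46], [69, 31, 56], [85, 53, 64]]
fixjaw 160 [[1, 152, 43], [48, 160, 54], [83, 170, 58]]
barrel 284 [[51, 58, 47], [70, 98, 57], [81, 138, 63]]
board 4119 [[-128, -190, 9], [13, -22, 11], [110, 181, 14]]
```

View pics/c5.png

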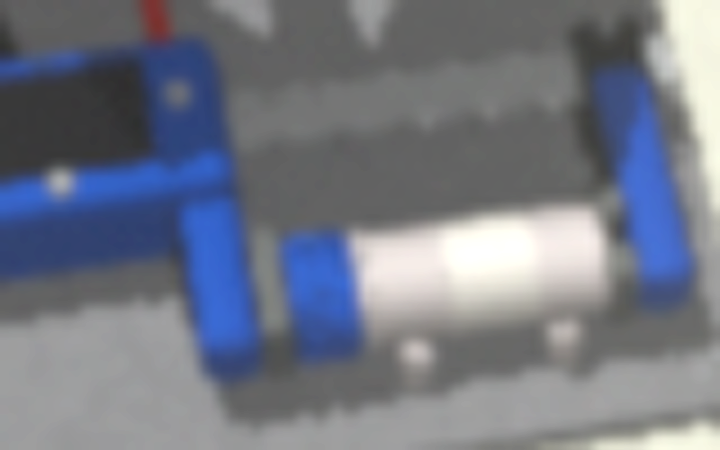

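Call:
drive_tool(
  increments=[
    {"tx": 0.0068,"ty": -0.04,"tz": 0,"rx": 0,"ry": 0,"rz": 0,"fingers": -1},
    {"tx": 0,"ty": 0,"tz": 0,"rx": 0,"ry": 0,"rz": 0,"fingers": -1},
    {"tx": 0,"ty": 0,"tz": 0,"rx": 0,"ry": 0,"rz": 0,"fingers": -1},
  ],
)

```text
clock: 12.38
ee_pos: [0.4711, -0.1396, 0.0306]
tcp_rot: [3.139, 0.002, -2.97]
force: [-0.7, 6.1, -0.2]
grip_width: 0.001
grasp_force: 2.9
```

Call:
drive_tool(
  increments=[
    {"tx": 0.0068,"ty": -0.04,"tz": 0,"rx": 0,"ry": 0,"rz": 0,"fingers": -1},
    {"tx": 0,"ty": 0,"tz": 0,"rx": 0,"ry": 0,"rz": 0,"fingers": -1},
    {"tx": 0,"ty": 0,"tz": 0,"rx": 0,"ry": 0,"rz": 0,"fingers": -1},
  ],
)

```text
clock: 12.63
ee_pos: [0.4714, -0.1403, 0.0306]
tcp_rot: [3.137, 0.002, -2.969]
force: [-0.7, 9.5, 0.4]
grip_width: 0.008
grasp_force: 4.4
```

Call:
drive_tool(
  increments=[
    {"tx": 0.0068,"ty": -0.04,"tz": 0,"rx": 0,"ry": 0,"rz": 0,"fingers": -1},
    {"tx": 0,"ty": 0,"tz": 0,"rx": 0,"ry": 0,"rz": 0,"fingers": -1},
    {"tx": 0,"ty": 0,"tz": 0,"rx": 0,"ry": 0,"rz": 0,"fingers": -1},
  ],
)

```text
clock: 12.88
ee_pos: [0.4715, -0.1406, 0.0306]
tcp_rot: [3.135, 0.003, -2.967]
force: [-1.6, 12.4, 2.2]
grip_width: 0.002
grasp_force: 6.1
```

```bash
python3 - <<'E'
from h import *
s=ctrl.observe(); print(toj(s['ee_pos'][None]),s['force']); p=snap('scene'); report(p=p)
E
```

```text
[[-103.25310816  -54.97810851   30.55993835]] [-1.58695855 12.38596288  2.22420743]
red 18 [[-75, -3, 48], [-61, 0, 51], [-48, 4, 54]]
trig+grip 83 [[-110, -101, 42], [-95, -74, 53], [-89, -41, 61]]
[-103, -102, -102, -101, -100, -99, -99, -99, -98, -97, -97, -96, -96, -96, -95, -95, -95, -93, -93, -93, -92, -92, -90, -90, -89, -87, -87, -86, -84, -83, -83, -81, -80, -80, -80, -79, -77, -77, -76, -76, -74, -74, -73, -71, -70, -70, -68, -67, -67, -64, -64, -63, -63, -61, -60, -59, -58, -57, -57, -57, -56, -55, -54, -54, -53, -51, -51, -50, -50, -48, -48, -47, -46, -46, -45, -44, -44, -43, -42, -41, -40, -40, -39]
headblue 375 [[-35, -99, 59], [14, -36, 65], [28, 17, 69]]
cap 175 [[47, 2, 48], [69, 32, 56], [85, 53, 63]]
fixjaw 167 [[0, 151, 43], [45, 160, 54], [83, 170, 58]]
barrel 277 [[51, 58, 48], [70, 98, 57], [81, 138, 62]]
board 4116 [[-128, -191, 9], [12, -23, 11], [110, 180, 14]]
```

Call:
drive_tool(
  increments=[
    {"tx": 0.0068,"ty": -0.04,"tz": 0,"rx": 0,"ry": 0,"rz": 0,"fingers": -1},
    {"tx": 0,"ty": 0,"tz": 0,"rx": 0,"ry": 0,"rz": 0,"fingers": -1},
    {"tx": 0,"ty": 0,"tz": 0,"rx": 0,"ry": 0,"rz": 0,"fingers": -1},
  ],
)

```text
clock: 13.18
ee_pos: [0.4716, -0.1409, 0.0305]
tcp_rot: [3.133, 0.003, -2.965]
force: [-2.2, 16.3, 2.1]
grip_width: 0.007
grasp_force: 7.8
```

Call:
drive_tool(
  increments=[
    {"tx": 0.0068,"ty": -0.04,"tz": 0,"rx": 0,"ry": 0,"rz": 0,"fingers": -1},
    {"tx": 0,"ty": 0,"tz": 0,"rx": 0,"ry": 0,"rz": 0,"fingers": -1},
    {"tx": 0,"ty": 0,"tz": 0,"rx": 0,"ry": 0,"rz": 0,"fingers": -1},
  ],
)

```text
clock: 13.43
ee_pos: [0.4717, -0.1413, 0.0305]
tcp_rot: [3.13, 0.003, -2.963]
force: [-1.8, 19.2, 2.9]
grip_width: 0.008
grasp_force: 9.4
```

```bash
python3 - <<'E'
from h import *
s=ctrl.observe(); print(toj(s['ee_pos'][None]),s['force']); p=snap('scene'); report(p=p)
E
```

```text
[[-103.13614618  -55.68333405   30.5413683 ]] [-1.83300721 19.22123657  2.8890849 ]
red 17 [[-75, -3, 46], [-64, 0, 51], [-50, 4, 54]]
trig+grip 76 [[-110, -102, 42], [-95, -77, 53], [-90, -45, 61]]
[-103, -102, -102, -101, -100, -99, -99, -99, -98, -98, -97, -97, -96, -96, -96, -95, -94, -94, -93, -92, -92, -92, -90, -90, -89, -87, -86, -86, -84, -84, -84, -83, -81, -80, -80, -79, -77, -77, -76, -76, -74, -74, -73, -71, -70, -70, -68, -67, -66, -64, -64, -63, -63, -61, -61, -60, -59, -58, -57, -57, -57, -54, -54, -53, -51, -51, -50, -50, -49, -48, -48, -47, -46, -44, -44, -43]
headblue 374 [[-35, -100, 59], [14, -34, 65], [28, 16, 69]]
cap 181 [[47, 1, 46], [70, 31, 56], [85, 53, 64]]
fixjaw 171 [[-1, 151, 44], [44, 160, 54], [83, 170, 58]]
barrel 280 [[51, 58, 48], [69, 98, 57], [81, 138, 63]]
board 4090 [[-128, -191, 9], [15, -24, 11], [109, 180, 14]]
```

Call:
drive_tool(
  increments=[
    {"tx": -0.045,"ty": 0.265,"tz": 0,"rx": 0,"ry": 0,"rz": 0,"fingers": -1},
    {"tx": -0.045,"ty": 0.265,"tz": 0,"rx": 0,"ry": 0,"rz": 0,"fingers": -1},
    {"tx": -0.045,"ty": 0.265,"tz": 0,"rx": 0,"ry": 0,"rz": 0,"fingers": -1},
    {"tx": -0.045,"ty": 0.265,"tz": 0,"rx": 0,"ry": 0,"rz": 0,"fingers": -1},
    {"tx": 0,"ty": 0,"tz": 0,"rx": 0,"ry": 0,"rz": 0,"fingers": -1},
    {"tx": 0,"ty": 0,"tz": 0,"rx": 0,"ry": 0,"rz": 0,"fingers": -1},
  ],
)

```text
clock: 13.98
ee_pos: [0.463, -0.0975, 0.0307]
tcp_rot: [-3.14, -0.0, -2.972]
force: [-0.1, 0.1, -0.7]
grip_width: 0.009
grasp_force: 0.0
```

Call:
drive_tool(
  increments=[
    {"tx": 0.017,"ty": -0.1,"tz": 0,"rx": 0,"ry": 0,"rz": 0,"fingers": -1},
    {"tx": 0.017,"ty": -0.1,"tz": 0,"rx": 0,"ry": 0,"rz": 0,"fingers": -1},
    {"tx": 0.017,"ty": -0.1,"tz": 0,"rx": 0,"ry": 0,"rz": 0,"fingers": -1},
    {"tx": 0.017,"ty": -0.1,"tz": 0,"rx": 0,"ry": 0,"rz": 0,"fingers": -1},
    {"tx": 0,"ty": 0,"tz": 0,"rx": 0,"ry": 0,"rz": 0,"fingers": -1},
    {"tx": 0,"ty": 0,"tz": 0,"rx": 0,"ry": 0,"rz": 0,"fingers": -1},
  ],
)

```text
clock: 14.48
ee_pos: [0.4662, -0.1173, 0.0307]
tcp_rot: [-3.142, 0.0, -2.974]
force: [-1.0, 2.2, 0.4]
grip_width: 0.006
grasp_force: 0.6
```

```bash
python3 - <<'E'
from h import *
s=ctrl.observe(); print(toj(s['ee_pos'][None]),s['force']); p=snap('scene'); report(p=p)
E
```

```text
[[-104.55255212  -31.14937297   30.69033771]] [-1.04609519  2.21037331  0.38624493]
red 18 [[-75, -4, 48], [-64, 0, 51], [-50, 4, 54]]
trig+grip 83 [[-109, -102, 42], [-97, -53, 53], [-90, -17, 59]]
[-104, -103, -102, -102, -101, -100, -100, -99, -99, -97, -97, -96, -96, -96, -95, -95, -94, -93, -93, -92, -92, -90, -90, -89, -89, -89, -86, -86, -84, -83, -60, -59, -58, -58, -57, -57, -56, -56, -54, -54, -53, -53, -51, -50, -50, -50, -47, -47, -47, -46, -44, -44, -43, -41, -40, -40, -40, -38, -37, -37, -36, -34, -34, -33, -33, -32, -31, -30, -30, -27, -27, -26, -26, -24, -23, -23, -21, -20, -20, -18, -17, -17, -16]
headblue 392 [[-35, -99, 59], [12, -30, 65], [27, 16, 70]]
cap 177 [[48, 1, 48], [70, 32, 56], [85, 53, 64]]
fixjaw 149 [[2, 152, 41], [48, 160, 54], [83, 169, 59]]
barrel 283 [[51, 58, 48], [70, 98, 57], [81, 138, 62]]
board 4121 [[-128, -191, 9], [13, -23, 11], [110, 181, 14]]
```

Push on with small steps, watching for the stall.

Call:
drive_tool(
  increments=[
    {"tx": 0.0135,"ty": -0.08,"tz": 0,"rx": 0,"ry": 0,"rz": 0,"fingers": -1},
    {"tx": 0,"ty": 0,"tz": 0,"rx": 0,"ry": 0,"rz": 0,"fingers": -1},
    {"tx": 0,"ty": 0,"tz": 0,"rx": 0,"ry": 0,"rz": 0,"fingers": -1},
  ],
)

```text
clock: 14.78
ee_pos: [0.4667, -0.1199, 0.0307]
tcp_rot: [3.141, 0.0, -2.971]
force: [-0.9, 2.9, 0.9]
grip_width: 0.001
grasp_force: 1.4
```

Call:
drive_tool(
  increments=[
    {"tx": 0.0135,"ty": -0.08,"tz": 0,"rx": 0,"ry": 0,"rz": 0,"fingers": -1},
    {"tx": 0,"ty": 0,"tz": 0,"rx": 0,"ry": 0,"rz": 0,"fingers": -1},
    {"tx": 0,"ty": 0,"tz": 0,"rx": 0,"ry": 0,"rz": 0,"fingers": -1},
  ],
)

```text
clock: 15.03
ee_pos: [0.4672, -0.1219, 0.0306]
tcp_rot: [3.138, 0.0, -2.969]
force: [-1.9, 7.6, 2.4]
grip_width: 0.005
grasp_force: 4.0
```

Call:
drive_tool(
  increments=[
    {"tx": 0.0068,"ty": -0.04,"tz": 0,"rx": 0,"ry": 0,"rz": 0,"fingers": -1},
    {"tx": 0,"ty": 0,"tz": 0,"rx": 0,"ry": 0,"rz": 0,"fingers": -1},
    {"tx": 0,"ty": 0,"tz": 0,"rx": 0,"ry": 0,"rz": 0,"fingers": -1},
  ],
)

```text
clock: 15.28
ee_pos: [0.4674, -0.1226, 0.0306]
tcp_rot: [3.137, 0.0, -2.967]
force: [-2.8, 10.4, 2.4]
grip_width: 0.007
grasp_force: 5.2
```

Call:
drive_tool(
  increments=[
    {"tx": 0.0068,"ty": -0.04,"tz": 0,"rx": 0,"ry": 0,"rz": 0,"fingers": -1},
    {"tx": 0,"ty": 0,"tz": 0,"rx": 0,"ry": 0,"rz": 0,"fingers": -1},
    {"tx": 0,"ty": 0,"tz": 0,"rx": 0,"ry": 0,"rz": 0,"fingers": -1},
  ],
)

```text
clock: 15.53
ee_pos: [0.4676, -0.1234, 0.0306]
tcp_rot: [3.135, 0.001, -2.966]
force: [-2.0, 12.4, 3.2]
grip_width: 0.007
grasp_force: 6.5
```

Call:
drive_tool(
  increments=[
    {"tx": 0.0068,"ty": -0.04,"tz": 0,"rx": 0,"ry": 0,"rz": 0,"fingers": -1},
    {"tx": 0,"ty": 0,"tz": 0,"rx": 0,"ry": 0,"rz": 0,"fingers": -1},
    {"tx": 0,"ty": 0,"tz": 0,"rx": 0,"ry": 0,"rz": 0,"fingers": -1},
  ],
)

```text
clock: 15.78
ee_pos: [0.4677, -0.1242, 0.0306]
tcp_rot: [3.133, 0.001, -2.965]
force: [-4.0, 15.4, 4.0]
grip_width: 0.004
grasp_force: 7.7
```

```bash
python3 - <<'E'
from h import *
s=ctrl.observe(); print(toj(s['ee_pos'][None]),s['force']); p=snap('scene'); report(p=p)
E
```

```text
[[-104.1702299   -38.16317158   30.60296153]] [-3.9666847  15.35310106  4.03988248]
red 18 [[-74, -4, 49], [-62, 0, 52], [-49, 4, 54]]
trig+grip 87 [[-109, -101, 41], [-96, -57, 53], [-89, -24, 60]]
[-103, -102, -102, -101, -100, -99, -99, -99, -98, -97, -97, -96, -96, -96, -95, -95, -95, -93, -93, -93, -92, -92, -90, -89, -89, -89, -87, -86, -86, -84, -83, -67, -66, -65, -64, -64, -63, -63, -60, -60, -60, -59, -57, -57, -56, -56, -54, -54, -53, -51, -51, -50, -50, -48, -48, -47, -47, -46, -44, -44, -43, -43, -41, -40, -40, -39, -37, -37, -36, -34, -34, -33, -33, -31, -31, -30, -30, -29, -28, -27, -27, -26, -25, -24, -24, -23, -23]
headblue 374 [[-36, -99, 59], [12, -33, 65], [27, 17, 70]]
jawarm 1 [[57, 0, 59], [57, 0, 59], [57, 0, 59]]
cap 178 [[47, 2, 48], [69, 32, 56], [85, 53, 64]]
fixjaw 150 [[2, 152, 44], [48, 160, 54], [84, 169, 59]]
barrel 282 [[50, 58, 47], [70, 99, 57], [81, 138, 62]]
board 4037 [[-128, -190, 9], [14, -21, 11], [110, 181, 14]]
```

Call:
drive_tool(
  increments=[
    {"tx": 0.0068,"ty": -0.04,"tz": 0,"rx": 0,"ry": 0,"rz": 0,"fingers": -1},
    {"tx": 0,"ty": 0,"tz": 0,"rx": 0,"ry": 0,"rz": 0,"fingers": -1},
    {"tx": 0,"ty": 0,"tz": 0,"rx": 0,"ry": 0,"rz": 0,"fingers": -1},
  ],
)

```text
clock: 16.08
ee_pos: [0.4692, -0.1306, 0.0306]
tcp_rot: [3.139, 0.001, -2.97]
force: [-0.3, 6.4, -0.8]
grip_width: 0.007
grasp_force: 3.1
```

Call:
drive_tool(
  increments=[
    {"tx": 0.0068,"ty": -0.04,"tz": 0,"rx": 0,"ry": 0,"rz": 0,"fingers": -1},
    {"tx": 0,"ty": 0,"tz": 0,"rx": 0,"ry": 0,"rz": 0,"fingers": -1},
    {"tx": 0,"ty": 0,"tz": 0,"rx": 0,"ry": 0,"rz": 0,"fingers": -1},
  ],
)

```text
clock: 16.33
ee_pos: [0.4695, -0.1315, 0.0305]
tcp_rot: [3.138, 0.001, -2.969]
force: [-1.1, 9.3, 0.5]
grip_width: 0.005
grasp_force: 4.4
```

Call:
drive_tool(
  increments=[
    {"tx": 0.0068,"ty": -0.04,"tz": 0,"rx": 0,"ry": 0,"rz": 0,"fingers": -1},
    {"tx": 0.0068,"ty": -0.04,"tz": 0,"rx": 0,"ry": 0,"rz": 0,"fingers": -1},
    {"tx": 0,"ty": 0,"tz": 0,"rx": 0,"ry": 0,"rz": 0,"fingers": -1},
    {"tx": 0,"ty": 0,"tz": 0,"rx": 0,"ry": 0,"rz": 0,"fingers": -1},
  ],
)

```text
clock: 16.67
ee_pos: [0.47, -0.1328, 0.0305]
tcp_rot: [3.134, 0.002, -2.966]
force: [-1.4, 13.6, 2.0]
grip_width: 0.005
grasp_force: 7.0
```

Call:
drive_tool(
  increments=[
    {"tx": 0.0068,"ty": -0.04,"tz": 0,"rx": 0,"ry": 0,"rz": 0,"fingers": -1},
    {"tx": 0,"ty": 0,"tz": 0,"rx": 0,"ry": 0,"rz": 0,"fingers": -1},
    {"tx": 0,"ty": 0,"tz": 0,"rx": 0,"ry": 0,"rz": 0,"fingers": -1},
  ],
)

```text
clock: 16.92
ee_pos: [0.4702, -0.1335, 0.0305]
tcp_rot: [3.133, 0.002, -2.964]
force: [-2.9, 17.0, 2.4]
grip_width: 0.007
grasp_force: 8.3
```

```bash
python3 - <<'E'
from h import *
s=ctrl.observe(); print(toj(s['ee_pos'][None]),s['force']); p=snap('scene'); report(p=p)
a=p['frame']; c=proj(p,[.60,-.0,.05])[0].astype(int); x0,y0=c-[40,25]
old=cv2.imread('pics/c5.png'); new=cv2.convertScaleAbs(cv2.resize(a[y0:y0+50,x0:x0+80],None,fx=9,fy=9,interpolation=cv2.INTER_CUBIC),alpha=1.5)
# head shift vs c5 (head at +24): template on cap/pad region
t=old[150:400,150:420]; r=cv2.matchTemplate(new,t,cv2.TM_CCOEFF_NORMED); print('shift px/9',np.array(cv2.minMaxLoc(r)[3])-[150,150])
for x in range(x0+25,x0+52): print(x,a[y0+31,x].tolist(),end=' ')
E
```

```text
[[-103.36307417  -47.74258581   30.48924518]] [-2.850223   16.98097103  2.39213146]
red 18 [[-73, -3, 48], [-62, 0, 52], [-49, 4, 54]]
trig+grip 90 [[-110, -101, 42], [-95, -69, 53], [-89, -34, 61]]
[-103, -103, -102, -101, -100, -99, -99, -99, -98, -97, -97, -96, -96, -96, -95, -95, -94, -93, -93, -93, -92, -92, -90, -90, -89, -89, -89, -87, -86, -86, -84, -83, -80, -77, -77, -76, -75, -74, -74, -73, -73, -71, -70, -70, -70, -68, -67, -67, -66, -64, -64, -63, -63, -61, -61, -60, -58, -58, -57, -57, -56, -55, -54, -54, -53, -51, -50, -50, -50, -49, -48, -47, -47, -46, -44, -44, -43, -43, -41, -41, -40, -39, -38, -37, -37, -36, -34, -34, -33, -33]
headblue 372 [[-35, -99, 59], [13, -33, 65], [27, 17, 69]]
cap 178 [[47, 1, 47], [69, 32, 56], [85, 53, 64]]
fixjaw 160 [[0, 151, 42], [47, 160, 54], [83, 170, 59]]
barrel 281 [[51, 58, 47], [70, 99, 57], [81, 138, 63]]
board 4045 [[-128, -191, 9], [14, -26, 11], [109, 181, 14]]
shift px/9 [1 0]
247 [135, 66, 35] 248 [128, 64, 36] 249 [108, 60, 42] 250 [86, 69, 63] 251 [86, 86, 83] 252 [85, 86, 83] 253 [92, 76, 70] 254 [123, 69, 49] 255 [136, 69, 40] 256 [136, 68, 39] 257 [134, 68, 39] 258 [135, 68, 39] 259 [138, 70, 39] 260 [141, 74, 45] 261 [135, 95, 85] 262 [143, 136, 139] 263 [146, 147, 153] 264 [147, 150, 156] 265 [148, 151, 157] 266 [148, 150, 156] 267 [147, 149, 155] 268 [146, 148, 154] 269 [144, 147, 153] 270 [143, 146, 152] 271 [142, 146, 150] 272 [148, 154, 157] 273 [150, 157, 160]
```

Call:
drive_tool(
  increments=[
    {"tx": -0.048,"ty": 0.28,"tz": 0,"rx": 0,"ry": 0,"rz": 0,"fingers": -1},
    {"tx": -0.048,"ty": 0.28,"tz": 0,"rx": 0,"ry": 0,"rz": 0,"fingers": -1},
    {"tx": -0.048,"ty": 0.28,"tz": 0,"rx": 0,"ry": 0,"rz": 0,"fingers": -1},
    {"tx": -0.048,"ty": 0.28,"tz": 0,"rx": 0,"ry": 0,"rz": 0,"fingers": -1},
    {"tx": -0.048,"ty": 0.28,"tz": 0,"rx": 0,"ry": 0,"rz": 0,"fingers": -1},
    {"tx": -0.048,"ty": 0.28,"tz": 0,"rx": 0,"ry": 0,"rz": 0,"fingers": -1},
    {"tx": 0,"ty": 0,"tz": 0,"rx": 0,"ry": 0,"rz": 0,"fingers": -1},
    {"tx": 0,"ty": 0,"tz": 0,"rx": 0,"ry": 0,"rz": 0,"fingers": -1},
  ],
)

```text
clock: 17.63
ee_pos: [0.4562, -0.0573, 0.0308]
tcp_rot: [-3.14, -0.0, -2.971]
force: [-0.3, -0.5, 0.1]
grip_width: 0.004
grasp_force: 0.0
```

```bash
python3 - <<'E'
from h import *
s=ctrl.observe(); print(toj(s['ee_pos'][None]),s['force']); p=snap('scene'); report(p=p)
c=proj(p,[.55,-.03,.05])[0].astype(int); x0,y0=c-[60,45]
cv2.imwrite('pics/c6.png',cv2.convertScaleAbs(cv2.resize(p['frame'][y0:y0+90,x0:x0+120],None,fx=6,fy=6,interpolation=cv2.INTER_CUBIC),alpha=1.4))
E
```

```text
[[-104.32030304   29.7194751    30.76426909]] [-0.29956384 -0.54766554  0.10531349]
red 21 [[-78, -4, 42], [-66, 0, 51], [-51, 4, 55]]
trig+grip 89 [[-111, -101, 41], [-96, -35, 54], [-90, 43, 59]]
[-103, -102, -102, -101, -100, -99, -99, -98, -97, -97, -96, -96, -95, -95, -95, -94, -93, -93, -92, -92, -92, -90, -90, -89, -89, -89, -87, -86, -86, -84, -84, -43, -42, -41, -40, -40, -40, -39, -39, -38, -37, -37, -36, -36, -35, -35, -34, -34, -33, -33, -33, -32, -31, 14, 16, 17, 17, 19, 19, 20, 20, 20, 23, 23, 24, 26, 27, 27, 27, 27, 29, 30, 30, 31, 33, 34, 34, 34, 37, 37, 37, 40, 40, 40, 40, 43, 43, 44, 44]
headblue 409 [[-35, -99, 59], [12, -29, 65], [27, 17, 70]]
cap 176 [[47, 1, 48], [69, 32, 56], [84, 53, 64]]
fixjaw 150 [[2, 152, 43], [46, 160, 55], [83, 169, 59]]
barrel 276 [[51, 58, 47], [69, 98, 57], [80, 138, 62]]
board 4088 [[-128, -191, 9], [13, -29, 11], [109, 181, 14]]
```

View pics/c6.png

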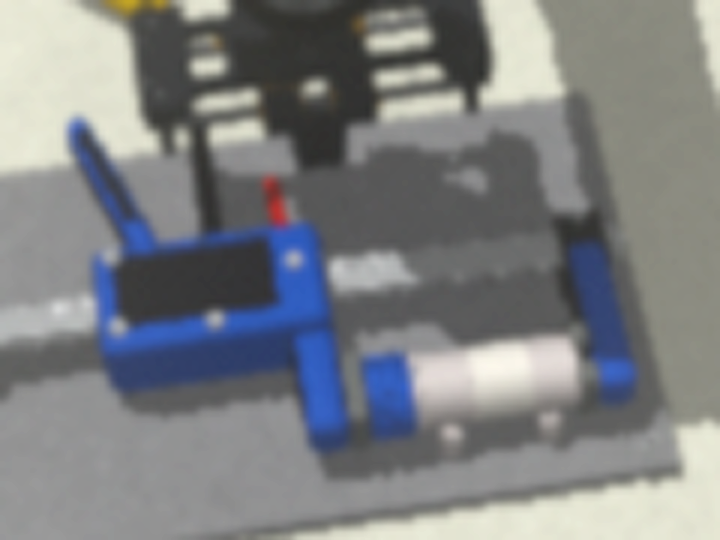

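Call:
drive_tool(
  increments=[
    {"tx": 0.335,"ty": 0.057,"tz": 0,"rx": 0,"ry": 0,"rz": 0,"fingers": -1},
    {"tx": 0.335,"ty": 0.057,"tz": 0,"rx": 0,"ry": 0,"rz": 0,"fingers": -1},
    {"tx": 0.017,"ty": -0.1,"tz": 0,"rx": 0,"ry": 0,"rz": 0,"fingers": -1},
    {"tx": 0.017,"ty": -0.1,"tz": 0,"rx": 0,"ry": 0,"rz": 0,"fingers": -1},
    {"tx": 0.017,"ty": -0.1,"tz": 0,"rx": 0,"ry": 0,"rz": 0,"fingers": -1},
    {"tx": 0.017,"ty": -0.1,"tz": 0,"rx": 0,"ry": 0,"rz": 0,"fingers": -1},
    {"tx": 0.017,"ty": -0.1,"tz": 0,"rx": 0,"ry": 0,"rz": 0,"fingers": -1},
    {"tx": 0,"ty": 0,"tz": 0,"rx": 0,"ry": 0,"rz": 0,"fingers": -1},
  ],
)

```text
clock: 18.35
ee_pos: [0.4925, -0.0767, 0.0306]
tcp_rot: [3.141, -0.002, -2.973]
force: [-0.6, 2.4, -0.0]
grip_width: 0.007
grasp_force: 0.8
```

Call:
drive_tool(
  increments=[
    {"tx": 0.017,"ty": -0.1,"tz": 0,"rx": 0,"ry": 0,"rz": 0,"fingers": -1},
    {"tx": 0.017,"ty": -0.1,"tz": 0,"rx": 0,"ry": 0,"rz": 0,"fingers": -1},
    {"tx": 0.017,"ty": -0.1,"tz": 0,"rx": 0,"ry": 0,"rz": 0,"fingers": -1},
    {"tx": 0,"ty": 0,"tz": 0,"rx": 0,"ry": 0,"rz": 0,"fingers": -1},
  ],
)

```text
clock: 18.68
ee_pos: [0.495, -0.0909, 0.0305]
tcp_rot: [3.141, -0.002, -2.972]
force: [-2.1, 3.0, 1.4]
grip_width: 0.007
grasp_force: 1.8
```

```bash
python3 - <<'E'
from h import *
s=ctrl.observe(); print(toj(s['ee_pos'][None]),s['force']); p=snap('scene'); report(p=p)
E
```

```text
[[-71.67480276 -10.01455981  30.53652969]] [-2.05639976  2.95756709  1.43304311]
red 15 [[-66, -34, 44], [-60, -30, 51], [-50, -25, 55]]
trig+grip 25 [[-109, -119, 45], [-100, -113, 53], [-91, -50, 56]]
[-120, -119, -119, -117, -117, -116, -116, -115, -115, -114, -113, -113, -113, -112, -112, -112, -110, -57, -56, -54, -53, -53, -50, -50, -49]
headblue 365 [[-33, -117, 58], [14, -43, 65], [28, 0, 70]]
jawarm 8 [[47, -12, 58], [63, -9, 58], [79, -2, 59]]
cap 107 [[49, 1, 47], [70, 40, 58], [83, 54, 64]]
fixjaw 146 [[1, 152, 44], [48, 160, 54], [83, 169, 58]]
barrel 274 [[52, 58, 48], [70, 97, 57], [81, 138, 62]]
board 3869 [[-125, -191, 9], [21, -19, 11], [110, 181, 14]]
```

Call:
drive_tool(
  increments=[
    {"tx": 0.017,"ty": -0.1,"tz": 0,"rx": 0,"ry": 0,"rz": 0,"fingers": -1},
    {"tx": 0.017,"ty": -0.1,"tz": 0,"rx": 0,"ry": 0,"rz": 0,"fingers": -1},
    {"tx": 0.017,"ty": -0.1,"tz": 0,"rx": 0,"ry": 0,"rz": 0,"fingers": -1},
    {"tx": 0.017,"ty": -0.1,"tz": 0,"rx": 0,"ry": 0,"rz": 0,"fingers": -1},
    {"tx": 0.017,"ty": -0.1,"tz": 0,"rx": 0,"ry": 0,"rz": 0,"fingers": -1},
    {"tx": 0.017,"ty": -0.1,"tz": 0,"rx": 0,"ry": 0,"rz": 0,"fingers": -1},
    {"tx": 0,"ty": 0,"tz": 0,"rx": 0,"ry": 0,"rz": 0,"fingers": -1},
  ],
)

```text
clock: 19.32
ee_pos: [0.5002, -0.1212, 0.0305]
tcp_rot: [3.141, -0.002, -2.972]
force: [-2.4, 2.6, 1.0]
grip_width: 0.003
grasp_force: 1.9
```

Call:
drive_tool(
  increments=[
    {"tx": 0.012,"ty": -0.07,"tz": 0,"rx": 0,"ry": 0,"rz": 0,"fingers": -1},
    {"tx": 0,"ty": 0,"tz": 0,"rx": 0,"ry": 0,"rz": 0,"fingers": -1},
    {"tx": 0,"ty": 0,"tz": 0,"rx": 0,"ry": 0,"rz": 0,"fingers": -1},
  ],
)

```text
clock: 19.57
ee_pos: [0.5007, -0.1237, 0.0305]
tcp_rot: [3.141, -0.002, -2.971]
force: [-3.4, 4.0, 0.2]
grip_width: 0.002
grasp_force: 2.4
```

```bash
python3 - <<'E'
from h import *
s=ctrl.observe(); print(toj(s['ee_pos'][None]),s['force']); p=snap('scene'); report(p=p)
E
```

```text
[[-71.61122204 -43.24560062  30.52921812]] [-3.38500638  3.96560757  0.22921187]
red 17 [[-70, -67, 44], [-62, -63, 51], [-48, -58, 54]]
trig+grip 18 [[-111, -153, 44], [-101, -147, 51], [-92, -82, 57]]
[-153, -152, -152, -150, -150, -149, -148, -148, -148, -147, -146, -90, -90, -86, -86, -83, -83, -81]
headblue 372 [[-34, -149, 59], [13, -74, 65], [28, -33, 69]]
jawarm 3 [[47, -41, 58], [60, -40, 58], [69, -30, 58]]
cap 93 [[49, 31, 48], [71, 43, 59], [84, 53, 65]]
fixjaw 161 [[1, 151, 43], [47, 160, 54], [83, 170, 58]]
barrel 278 [[52, 58, 47], [70, 97, 57], [81, 138, 63]]
board 3857 [[-126, -191, 9], [21, 5, 11], [109, 181, 14]]
```

Call:
drive_tool(
  increments=[
    {"tx": 0.012,"ty": -0.07,"tz": 0,"rx": 0,"ry": 0,"rz": 0,"fingers": -1},
    {"tx": 0,"ty": 0,"tz": 0,"rx": 0,"ry": 0,"rz": 0,"fingers": -1},
    {"tx": 0,"ty": 0,"tz": 0,"rx": 0,"ry": 0,"rz": 0,"fingers": -1},
  ],
)

```text
clock: 19.87
ee_pos: [0.5009, -0.1244, 0.0305]
tcp_rot: [3.137, -0.002, -2.969]
force: [-4.7, 8.8, 2.0]
grip_width: 0.008
grasp_force: 5.3
```

Call:
drive_tool(
  increments=[
    {"tx": 0.012,"ty": -0.07,"tz": 0,"rx": 0,"ry": 0,"rz": 0,"fingers": -1},
    {"tx": 0,"ty": 0,"tz": 0,"rx": 0,"ry": 0,"rz": 0,"fingers": -1},
    {"tx": 0,"ty": 0,"tz": 0,"rx": 0,"ry": 0,"rz": 0,"fingers": -1},
  ],
)

```text
clock: 20.12
ee_pos: [0.5011, -0.1251, 0.0304]
tcp_rot: [3.134, -0.002, -2.966]
force: [-6.6, 14.7, 3.3]
grip_width: 0.001
grasp_force: 8.0
```

Call:
drive_tool(
  increments=[
    {"tx": 0.012,"ty": -0.07,"tz": 0,"rx": 0,"ry": 0,"rz": 0,"fingers": -1},
    {"tx": 0,"ty": 0,"tz": 0,"rx": 0,"ry": 0,"rz": 0,"fingers": -1},
    {"tx": 0,"ty": 0,"tz": 0,"rx": 0,"ry": 0,"rz": 0,"fingers": -1},
  ],
)

```text
clock: 20.37
ee_pos: [0.5013, -0.1256, 0.0303]
tcp_rot: [3.13, -0.002, -2.963]
force: [-7.4, 18.9, 5.4]
grip_width: 0.006
grasp_force: 10.8
```

Call:
drive_tool(
  increments=[
    {"tx": -0.042,"ty": 0.246,"tz": 0,"rx": 0,"ry": 0,"rz": 0,"fingers": -1},
    {"tx": -0.042,"ty": 0.246,"tz": 0,"rx": 0,"ry": 0,"rz": 0,"fingers": -1},
    {"tx": -0.042,"ty": 0.246,"tz": 0,"rx": 0,"ry": 0,"rz": 0,"fingers": -1},
    {"tx": 0,"ty": 0,"tz": 0.68,"rx": 0,"ry": 0,"rz": 0,"fingers": -1},
    {"tx": 0,"ty": 0,"tz": 0.68,"rx": 0,"ry": 0,"rz": 0,"fingers": -1},
    {"tx": 0,"ty": 0,"tz": 0.68,"rx": 0,"ry": 0,"rz": 0.077,"fingers": -1},
    {"tx": 0,"ty": 0,"tz": 0.68,"rx": 0,"ry": 0,"rz": 0.077,"fingers": -1},
    {"tx": 0,"ty": 0,"tz": 0.68,"rx": 0,"ry": 0,"rz": 0.077,"fingers": -1},
    {"tx": 0,"ty": 0,"tz": 0,"rx": 0,"ry": 0,"rz": 0.077,"fingers": 0.4},
    {"tx": 0,"ty": 0,"tz": 0,"rx": 0,"ry": 0,"rz": 0.077,"fingers": 0.4},
    {"tx": 0,"ty": 0,"tz": 0,"rx": 0,"ry": 0,"rz": 0.077,"fingers": 0.4},
    {"tx": 0,"ty": 0,"tz": 0,"rx": 0,"ry": 0,"rz": 0.077,"fingers": 0.4},
  ],
)

```text
clock: 21.37
ee_pos: [0.4982, -0.0994, 0.2012]
tcp_rot: [-3.139, -0.001, -2.122]
force: [0.1, -0.3, 0.9]
grip_width: 0.283
grasp_force: 0.0
```

Call:
drive_tool(
  increments=[
    {"tx": 0,"ty": 0,"tz": 0,"rx": 0,"ry": 0,"rz": 0.077,"fingers": 0.4},
    {"tx": 0,"ty": 0,"tz": 0,"rx": 0,"ry": 0,"rz": 0.077,"fingers": 0.4},
    {"tx": 0,"ty": 0,"tz": 0,"rx": 0,"ry": 0,"rz": 0.077,"fingers": 0.4},
    {"tx": 0,"ty": 0,"tz": 0,"rx": 0,"ry": 0,"rz": 0.077,"fingers": 0.4},
    {"tx": 0,"ty": 0,"tz": 0,"rx": 0,"ry": 0,"rz": 0.077,"fingers": 0.4},
    {"tx": 0,"ty": 0,"tz": 0,"rx": 0,"ry": 0,"rz": 0.077,"fingers": 0.4},
    {"tx": 0,"ty": 0,"tz": 0,"rx": 0,"ry": 0,"rz": 0,"fingers": 0.4},
  ],
)

```text
clock: 21.95
ee_pos: [0.4979, -0.0991, 0.2005]
tcp_rot: [-3.141, -0.001, -1.399]
force: [-0.4, 0.7, -1.0]
grip_width: 0.701
grasp_force: 0.0
```

```bash
python3 - <<'E'
from h import *
s=ctrl.observe(); print(s['ee_pos'],s['tcp_rot'],s['joint_pos']); p=snap('scene'); report(p=p); 
for n in('scene','top'):
    p=snap(n)
    report(p=p) if n=='top' else 0
    for q in('cart_mid','done_mid','slot'):
        for r in ctrl.trace(p,q)[:2]:
            X=toj(pts(p,r['mask'])); print(n,q,round(r['confidence'],2)); st('',X)
    # rack vees: points 14..35mm high in rack empty half
    P=pts(p,np.ones((384,512),bool)); k=(P[:,0]>.33)&(P[:,0]<.47)&(P[:,1]>.22)&(P[:,1]<.4)&(P[:,2]>.018)&(P[:,2]<.06)
    print('vee pts',np.round(P[k]*1000).astype(int).tolist())
E
```

```text
[ 0.49786957 -0.09909647  0.20045926] [-3.14121102e+00 -6.56766898e-04 -1.39888042e+00] [ 0.64966163  0.74094302 -0.9259331   1.93621708  0.78205397  0.8729117
  2.6195152 ]
red 20 [[-76, -57, 47], [-63, -53, 50], [-50, -48, 53]]
trig+grip 53 [[-112, -152, 46], [-100, -139, 54], [-90, -81, 58]]
[-153, -153, -152, -150, -150, -149, -149, -149, -148, -148, -147, -146, -146, -146, -145, -145, -145, -143, -143, -142, -142, -142, -142, -139, -139, -139, -139, -139, -136, -136, -133, -131, -91, -90, -90, -89, -89, -89, -88, -87, -87, -86, -86, -86, -84, -83, -83, -83, -82, -82, -81, -81, -81]
headblue 413 [[-35, -149, 59], [11, -75, 65], [27, -33, 69]]
jawarm 7 [[59, -46, 59], [70, -42, 60], [82, -31, 62]]
cap 88 [[49, 32, 48], [72, 42, 59], [84, 53, 64]]
fixjaw 165 [[-1, 151, 43], [44, 160, 54], [83, 170, 57]]
barrel 104 [[65, 88, 48], [74, 113, 56], [81, 139, 61]]
board 4192 [[-129, -190, 9], [12, -1, 11], [110, 181, 14]]
scene cart_mid 0.95
 434 [[44, 31, 12], [71, 77, 56], [84, 134, 63]]
scene cart_mid 0.58
 273 [[-315, -137, 15], [-280, -100, 35], [-240, -61, 42]]
scene done_mid 0.56

[... 4198 characters left out ...]
6, 276, 30], [396, 272, 32], [392, 330, 26], [392, 326, 26], [392, 323, 26], [392, 278, 32], [392, 275, 34], [392, 271, 36], [393, 271, 21], [388, 332, 31], [388, 329, 27], [388, 326, 28], [388, 322, 31], [389, 298, 18], [389, 278, 32], [389, 274, 36], [389, 272, 28], [390, 270, 23], [384, 332, 30], [385, 328, 30], [385, 325, 30], [385, 322, 30], [387, 274, 20], [381, 331, 33], [381, 327, 35], [381, 324, 32], [382, 322, 27], [383, 270, 19], [379, 324, 20], [380, 270, 19], [375, 321, 18], [376, 273, 20], [376, 270, 19], [372, 327, 19], [372, 320, 20], [369, 323, 19], [370, 269, 21], [365, 326, 20], [366, 269, 23], [366, 266, 19], [362, 326, 21], [362, 323, 20], [362, 319, 21], [358, 326, 20]]
```

Call:
drive_tool(
  increments=[
    {"tx": 0,"ty": 0,"tz": 0,"rx": 0,"ry": 0,"rz": -0.077,"fingers": 0.4},
    {"tx": 0,"ty": 0,"tz": 0,"rx": 0,"ry": 0,"rz": -0.077,"fingers": 0.4},
    {"tx": 0,"ty": 0,"tz": 0,"rx": 0,"ry": 0,"rz": -0.077,"fingers": 0.4},
    {"tx": 0,"ty": 0,"tz": 0,"rx": 0,"ry": 0,"rz": -0.077,"fingers": 0.4},
    {"tx": 0,"ty": 0,"tz": 0,"rx": 0,"ry": 0,"rz": -0.077,"fingers": 0.4},
    {"tx": 0,"ty": 0,"tz": 0,"rx": 0,"ry": 0,"rz": -0.077,"fingers": 0.4},
    {"tx": 0,"ty": 0,"tz": 0,"rx": 0,"ry": 0,"rz": -0.077,"fingers": 0.4},
    {"tx": 0,"ty": 0,"tz": 0,"rx": 0,"ry": 0,"rz": -0.077,"fingers": 0.4},
    {"tx": 0,"ty": 0,"tz": 0,"rx": 0,"ry": 0,"rz": -0.077,"fingers": 0.4},
    {"tx": 0,"ty": 0,"tz": 0,"rx": 0,"ry": 0,"rz": -0.077,"fingers": 0.4},
    {"tx": 0,"ty": 0,"tz": 0,"rx": 0,"ry": 0,"rz": -0.077,"fingers": 0.4},
    {"tx": 0,"ty": 0,"tz": 0,"rx": 0,"ry": 0,"rz": -0.077,"fingers": 0.4},
  ],
)

```text
clock: 23.4
ee_pos: [0.4974, -0.0977, 0.2008]
tcp_rot: [-3.142, 0.0, -2.857]
force: [-0.0, 0.6, 0.5]
grip_width: 0.702
grasp_force: 0.0
```

Call:
drive_tool(
  increments=[
    {"tx": 0.19,"ty": 0.23,"tz": 0,"rx": 0,"ry": 0,"rz": -0.077,"fingers": 0.4},
    {"tx": 0.19,"ty": 0.23,"tz": 0,"rx": 0,"ry": 0,"rz": -0.077,"fingers": 0.4},
    {"tx": 0.19,"ty": 0.23,"tz": 0,"rx": 0,"ry": 0,"rz": -0.077,"fingers": 0.4},
    {"tx": 0.19,"ty": 0.23,"tz": 0,"rx": 0,"ry": 0,"rz": -0.077,"fingers": 0.4},
    {"tx": 0.19,"ty": 0.23,"tz": 0,"rx": 0,"ry": 0,"rz": -0.077,"fingers": 0.4},
    {"tx": 0.19,"ty": 0.23,"tz": 0,"rx": 0,"ry": 0,"rz": -0.077,"fingers": 0.4},
    {"tx": 0.19,"ty": 0.23,"tz": 0,"rx": 0,"ry": 0,"rz": -0.077,"fingers": 0.4},
    {"tx": 0.19,"ty": 0.23,"tz": 0,"rx": 0,"ry": 0,"rz": -0.077,"fingers": 0.4},
    {"tx": 0.19,"ty": 0.23,"tz": 0,"rx": 0,"ry": 0,"rz": -0.077,"fingers": 0.4},
    {"tx": 0.19,"ty": 0.23,"tz": 0,"rx": 0,"ry": 0,"rz": -0.077,"fingers": 0.4},
    {"tx": 0.19,"ty": 0.23,"tz": 0,"rx": 0,"ry": 0,"rz": -0.077,"fingers": 0.4},
    {"tx": 0.19,"ty": 0.23,"tz": 0,"rx": 0,"ry": 0,"rz": -0.077,"fingers": 0.4},
  ],
)

```text
clock: 24.4
ee_pos: [0.6116, 0.0412, 0.2007]
tcp_rot: [3.141, -0.0, 1.975]
force: [-0.1, -0.2, 0.0]
grip_width: 0.7
grasp_force: 0.0
```

Call:
drive_tool(
  increments=[
    {"tx": 0,"ty": 0,"tz": -0.5,"rx": 0,"ry": 0,"rz": -0.077,"fingers": 0.4},
    {"tx": 0,"ty": 0,"tz": -0.5,"rx": 0,"ry": 0,"rz": -0.077,"fingers": 0.4},
    {"tx": 0,"ty": 0,"tz": -0.5,"rx": 0,"ry": 0,"rz": 0,"fingers": 0.4},
    {"tx": 0,"ty": 0,"tz": 0,"rx": 0,"ry": 0,"rz": 0,"fingers": 0.4},
    {"tx": 0,"ty": 0,"tz": 0,"rx": 0,"ry": 0,"rz": 0,"fingers": 0.4},
  ],
)

```text
clock: 24.82
ee_pos: [0.6104, 0.0404, 0.1249]
tcp_rot: [-3.139, -0.0, 1.74]
force: [-0.1, -1.0, 0.1]
grip_width: 0.701
grasp_force: 0.0
```

```bash
python3 - <<'E'
from h import *
s=ctrl.observe(); print(s['ee_pos'],s['tcp_rot'],s['joint_pos'],toj(s['ee_pos'][None]))
p=snap('scene')
for r in ctrl.trace(p,'cart_mid')[:1]:
    X=toj(pts(p,r['mask'])); X=X[X[:,2]>52]; st('cart',X)
    T=X[(X[:,1]>65)&(X[:,1]<132)]
    print(cv2.fitLine(T[:,:2].astype(np.float32),cv2.DIST_HUBER,0,.01,.01).ravel())
    # circle fit for axis x
    from scipy.optimize import least_squares
    f=least_squares(lambda q:np.hypot(T[:,0]-q[0],T[:,2]-q[1])-19,[65,42],loss='huber'); print(f.x)
E
```

```text
[0.61039698 0.0404461  0.12492455] [-3.13890113e+00 -3.57745408e-04  1.73981357e+00] [-0.13453701  0.81782495 -0.01220132  1.70541897  0.01480445  0.62113779
  0.01407393] [[ 64.17416578 100.06400414 124.92454928]]
cart 176 [[50, 32, 52], [71, 57, 58], [81, 130, 64]]
[ 0.20225745  0.9793324  73.535255   89.82206   ]
[64.64476886 40.52438571]
```

Call:
drive_tool(
  increments=[
    {"tx": 0.01,"ty": 0,"tz": -0.508,"rx": 0,"ry": 0,"rz": 0,"fingers": 0.4},
    {"tx": 0,"ty": 0,"tz": -0.508,"rx": 0,"ry": 0,"rz": 0,"fingers": 0.4},
    {"tx": 0,"ty": 0,"tz": -0.508,"rx": 0,"ry": 0,"rz": 0,"fingers": 0.4},
    {"tx": 0,"ty": 0,"tz": -0.508,"rx": 0,"ry": 0,"rz": 0,"fingers": 0.4},
    {"tx": 0,"ty": 0,"tz": 0,"rx": 0,"ry": 0,"rz": 0,"fingers": 0.4},
    {"tx": 0,"ty": 0,"tz": 0,"rx": 0,"ry": 0,"rz": 0,"fingers": 0.4},
  ],
)

```text
clock: 25.42
ee_pos: [0.6121, 0.0401, 0.0248]
tcp_rot: [3.141, -0.0, 1.739]
force: [-0.1, -0.4, 0.4]
grip_width: 0.701
grasp_force: 0.0
```

Call:
drive_tool(
  increments=[
    {"tx": 0,"ty": 0,"tz": 0,"rx": 0,"ry": 0,"rz": 0,"fingers": -1},
    {"tx": 0,"ty": 0,"tz": 0,"rx": 0,"ry": 0,"rz": 0,"fingers": -1},
    {"tx": 0,"ty": 0,"tz": 0,"rx": 0,"ry": 0,"rz": 0,"fingers": -1},
    {"tx": 0,"ty": 0,"tz": 0,"rx": 0,"ry": 0,"rz": 0,"fingers": -1},
    {"tx": 0,"ty": 0,"tz": 0,"rx": 0,"ry": 0,"rz": 0,"fingers": -1},
    {"tx": 0,"ty": 0,"tz": 0,"rx": 0,"ry": 0,"rz": 0,"fingers": -1},
  ],
)

```text
clock: 25.92
ee_pos: [0.6099, 0.0396, 0.0253]
tcp_rot: [-3.138, 0.0, 1.739]
force: [-5.3, 0.0, 7.2]
grip_width: 0.421
grasp_force: 30.0
```

Call:
drive_tool(
  increments=[
    {"tx": 0.008,"ty": -0.05,"tz": 0.08,"rx": 0,"ry": 0,"rz": 0,"fingers": -1},
    {"tx": 0,"ty": 0,"tz": 0.3,"rx": 0,"ry": 0,"rz": 0,"fingers": -1},
    {"tx": 0,"ty": 0,"tz": 0.5,"rx": 0,"ry": 0,"rz": 0,"fingers": -1},
    {"tx": 0,"ty": 0,"tz": 0.5,"rx": 0,"ry": 0,"rz": 0,"fingers": -1},
    {"tx": 0,"ty": 0,"tz": 0.5,"rx": 0,"ry": 0,"rz": 0,"fingers": -1},
    {"tx": 0,"ty": 0,"tz": 0.5,"rx": 0,"ry": 0,"rz": 0,"fingers": -1},
    {"tx": 0,"ty": 0,"tz": 0,"rx": 0,"ry": 0,"rz": 0,"fingers": -1},
    {"tx": 0,"ty": 0,"tz": 0,"rx": 0,"ry": 0,"rz": 0,"fingers": -1},
  ],
)

```text
clock: 26.58
ee_pos: [0.6136, 0.0376, 0.1448]
tcp_rot: [3.137, 0.0, 1.739]
force: [-0.4, -0.2, -2.9]
grip_width: 0.424
grasp_force: 30.0
```

```bash
python3 - <<'E'
from h import *
s=ctrl.observe(); print(s['ee_pos'],s['tcp_rot'],s['force'],s['grip_width'])
for n in('scene','top'):
    p=snap(n); P=pts(p,np.ones((384,512),bool)); v,u=np.nonzero(p['depth']>0); b,g,r=p['frame'][v,u].astype(int).T
    k=(abs(P[:,0]-.61)<.08)&(abs(P[:,1]-.04)<.12)&(P[:,2]>.11)&(P[:,2]<.2)&(b>r+25)
    J=toj(P[k]); st(n+' lifted cap',J)
    k=(abs(P[:,0]-.61)<.08)&(abs(P[:,1]-.04)<.12)&(P[:,2]>.11)&(P[:,2]<.2)&(np.minimum(b,r)>100); st(n+' white',toj(P[k]))
print(toj(s['ee_pos'][None]))
E
```

```text
[0.6135823 0.0376224 0.1448485] [3.13723047e+00 2.25393091e-04 1.73877998e+00] [-0.35215186 -0.23295624 -2.89866398] 0.42365318358047815
scene lifted cap 131 [[54, 29, 154], [76, 40, 177], [88, 51, 183]]
scene white 50 [[53, 53, 169], [71, 59, 177], [82, 66, 182]]
[[ 66.83819125  96.74397336 144.84849869]]
```

Call:
drive_tool(
  increments=[
    {"tx": -0.409,"ty": 0.533,"tz": 0,"rx": 0,"ry": 0,"rz": 0,"fingers": -1},
    {"tx": -0.409,"ty": 0.533,"tz": 0,"rx": 0,"ry": 0,"rz": 0,"fingers": -1},
    {"tx": -0.409,"ty": 0.533,"tz": 0,"rx": 0,"ry": 0,"rz": 0,"fingers": -1},
    {"tx": -0.409,"ty": 0.533,"tz": 0,"rx": 0,"ry": 0,"rz": 0,"fingers": -1},
    {"tx": -0.409,"ty": 0.533,"tz": 0,"rx": 0,"ry": 0,"rz": 0,"fingers": -1},
    {"tx": -0.409,"ty": 0.533,"tz": 0,"rx": 0,"ry": 0,"rz": 0,"fingers": -1},
    {"tx": -0.409,"ty": 0.533,"tz": 0,"rx": 0,"ry": 0,"rz": 0,"fingers": -1},
    {"tx": -0.409,"ty": 0.533,"tz": 0,"rx": 0,"ry": 0,"rz": 0,"fingers": -1},
    {"tx": -0.409,"ty": 0.533,"tz": 0,"rx": 0,"ry": 0,"rz": 0,"fingers": -1},
    {"tx": -0.409,"ty": 0.533,"tz": 0,"rx": 0,"ry": 0,"rz": 0,"fingers": -1},
    {"tx": 0,"ty": 0,"tz": 0,"rx": 0,"ry": 0,"rz": 0,"fingers": -1},
    {"tx": 0,"ty": 0,"tz": 0,"rx": 0,"ry": 0,"rz": 0,"fingers": -1},
  ],
)

```text
clock: 27.68
ee_pos: [0.4053, 0.306, 0.1418]
tcp_rot: [-3.139, 0.0, 1.745]
force: [0.1, -1.0, -1.9]
grip_width: 0.424
grasp_force: 30.0
```

```bash
python3 - <<'E'
from h import *
s=ctrl.observe(); print(s['ee_pos'],s['tcp_rot'],s['force'],s['grip_width'])
for n in('scene','top'):
    p=snap(n); P=pts(p,np.ones((384,512),bool)); v,u=np.nonzero(p['depth']>0); b,g,r=p['frame'][v,u].astype(int).T
    k=(abs(P[:,0]-.41)<.08)&(abs(P[:,1]-.3)<.12)&(P[:,2]>.11)&(P[:,2]<.2)&(b>r+25); st(n+' cap',P[k]*1000)
E
```

```text
[0.40529388 0.30602966 0.14183958] [-3.13895148e+00  2.36111291e-04  1.74468011e+00] [ 0.07223853 -0.9562351  -1.92127096] 0.4235592657745488
scene cap 126 [[401, 238, 152], [425, 249, 172], [437, 263, 180]]
top cap 109 [[397, 235, 166], [414, 246, 176], [436, 258, 181]]
```

Call:
drive_tool(
  increments=[
    {"tx": 0.045,"ty": -0.03,"tz": -0.45,"rx": 0,"ry": 0,"rz": 0,"fingers": -1},
    {"tx": 0,"ty": 0,"tz": -0.5,"rx": 0,"ry": 0,"rz": 0,"fingers": -1},
    {"tx": 0,"ty": 0,"tz": -0.5,"rx": 0,"ry": 0,"rz": 0,"fingers": -1},
    {"tx": 0,"ty": 0,"tz": -0.5,"rx": 0,"ry": 0,"rz": 0,"fingers": -1},
    {"tx": 0,"ty": 0,"tz": -0.2,"rx": 0,"ry": 0,"rz": 0,"fingers": -1},
    {"tx": 0,"ty": 0,"tz": 0,"rx": 0,"ry": 0,"rz": 0,"fingers": -1},
    {"tx": 0,"ty": 0,"tz": 0,"rx": 0,"ry": 0,"rz": 0,"fingers": -1},
  ],
)

```text
clock: 28.37
ee_pos: [0.4105, 0.3016, 0.0355]
tcp_rot: [-3.141, 0.001, 1.737]
force: [-0.3, -0.2, -1.5]
grip_width: 0.42
grasp_force: 30.0
```

Call:
drive_tool(
  increments=[
    {"tx": 0,"ty": 0,"tz": -0.1,"rx": 0,"ry": 0,"rz": 0,"fingers": -1},
    {"tx": 0,"ty": 0,"tz": 0,"rx": 0,"ry": 0,"rz": 0,"fingers": -1},
    {"tx": 0,"ty": 0,"tz": 0,"rx": 0,"ry": 0,"rz": 0,"fingers": -1},
  ],
)

```text
clock: 28.62
ee_pos: [0.4105, 0.3029, 0.0314]
tcp_rot: [3.14, -0.001, 1.739]
force: [-0.1, 0.8, -1.2]
grip_width: 0.424
grasp_force: 30.0
```

Call:
drive_tool(
  increments=[
    {"tx": -0.02,"ty": 0.02,"tz": -0.1,"rx": 0,"ry": 0,"rz": 0,"fingers": -1},
    {"tx": 0,"ty": 0,"tz": 0,"rx": 0,"ry": 0,"rz": 0,"fingers": -1},
    {"tx": 0,"ty": 0,"tz": 0,"rx": 0,"ry": 0,"rz": 0,"fingers": -1},
  ],
)

```text
clock: 28.87
ee_pos: [0.4088, 0.3039, 0.0256]
tcp_rot: [-3.142, -0.0, 1.739]
force: [0.5, 0.8, -2.0]
grip_width: 0.42
grasp_force: 30.0
```

Call:
drive_tool(
  increments=[
    {"tx": 0,"ty": 0,"tz": -0.05,"rx": 0,"ry": 0,"rz": 0,"fingers": -1},
    {"tx": 0,"ty": 0,"tz": 0,"rx": 0,"ry": 0,"rz": 0,"fingers": -1},
    {"tx": 0,"ty": 0,"tz": 0,"rx": 0,"ry": 0,"rz": 0,"fingers": -1},
  ],
)

```text
clock: 29.12
ee_pos: [0.4092, 0.3039, 0.0234]
tcp_rot: [3.141, -0.001, 1.738]
force: [-1.1, 0.5, 4.0]
grip_width: 0.42
grasp_force: 30.0
```

```bash
python3 - <<'E'
from h import *
s=ctrl.observe(); print(s['ee_pos'],s['tcp_rot'],s['force'],s['grip_width'])
p=snap('scene'); P=pts(p,np.ones((384,512),bool)); v,u=np.nonzero(p['depth']>0); b,g,r=p['frame'][v,u].astype(int).T
k=(abs(P[:,0]-.41)<.05)&(abs(P[:,1]-.25)<.06)&(P[:,2]>.03)&(P[:,2]<.08)&(b>r+25); st(' cap',P[k]*1000)
c=proj(p,[.45,.3,.05])[0].astype(int); x0,y0=c-[60,45]
cv2.imwrite('pics/c7.png',cv2.convertScaleAbs(cv2.resize(p['frame'][y0:y0+90,x0:x0+120],None,fx=6,fy=6,interpolation=cv2.INTER_CUBIC),alpha=1.3))
E
```

```text
[0.40918086 0.30390919 0.02343927] [ 3.14083911e+00 -5.15591410e-04  1.73835229e+00] [-1.14430899  0.46699281  3.97480787] 0.4195781808555185
 cap 97 [[408, 236, 37], [429, 247, 55], [440, 261, 62]]
```

View pics/c7.png

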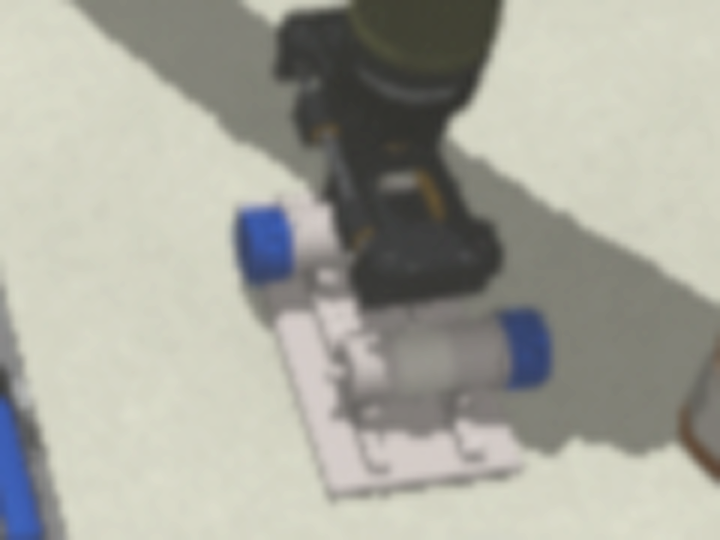

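Seated in the vees (contact, 4 N up, cap at left, pixel 265,245). Release and withdraw.

Call:
drive_tool(
  increments=[
    {"tx": 0,"ty": 0,"tz": 0,"rx": 0,"ry": 0,"rz": 0,"fingers": 0.3},
    {"tx": 0,"ty": 0,"tz": 0,"rx": 0,"ry": 0,"rz": 0,"fingers": 0.3},
    {"tx": 0,"ty": 0,"tz": 0,"rx": 0,"ry": 0,"rz": 0,"fingers": 0.3},
    {"tx": 0,"ty": 0,"tz": 0,"rx": 0,"ry": 0,"rz": 0,"fingers": 0.3},
    {"tx": 0,"ty": 0,"tz": 0,"rx": 0,"ry": 0,"rz": 0,"fingers": 0.3},
    {"tx": 0,"ty": 0,"tz": 0.3,"rx": 0,"ry": 0,"rz": 0,"fingers": 0.3},
    {"tx": 0,"ty": 0,"tz": 0.6,"rx": 0,"ry": 0,"rz": 0,"fingers": 0.3},
    {"tx": 0,"ty": 0,"tz": 0.7,"rx": 0,"ry": 0,"rz": 0,"fingers": 0.3},
    {"tx": 0,"ty": 0,"tz": 0.7,"rx": 0,"ry": 0,"rz": 0,"fingers": 0.3},
    {"tx": 0,"ty": 0,"tz": 0.7,"rx": 0,"ry": 0,"rz": 0,"fingers": 0.3},
    {"tx": 0,"ty": 0,"tz": 0.7,"rx": 0,"ry": 0,"rz": 0,"fingers": 0.3},
    {"tx": 0,"ty": 0,"tz": 0,"rx": 0,"ry": 0,"rz": 0,"fingers": 0.3},
  ],
)

```text
clock: 30.17
ee_pos: [0.4119, 0.3056, 0.2138]
tcp_rot: [3.132, -0.006, 1.738]
force: [1.0, 0.8, 0.1]
grip_width: 0.652
grasp_force: 0.0
```

```bash
python3 - <<'E'
from h import *
s=ctrl.observe(); print(s['ee_pos'],s['grip_width'])
p=snap('scene'); report(p=p); P=pts(p,np.ones((384,512),bool)); v,u=np.nonzero(p['depth']>0); b,g,r=p['frame'][v,u].astype(int).T
k=(abs(P[:,0]-.41)<.05)&(abs(P[:,1]-.25)<.06)&(P[:,2]>.03)&(P[:,2]<.08)&(b>r+25); st(' cap',P[k]*1000)
for q in ctrl.trace(p,'done_mid')[:2]: st('cart',pts(p,q['mask'])*1000)
c=proj(p,[.47,.15,.05])[0].astype(int); x0,y0=c-[100,70]
cv2.imwrite('pics/c8.png',cv2.convertScaleAbs(cv2.resize(p['frame'][y0:y0+140,x0:x0+200],None,fx=4,fy=4,interpolation=cv2.INTER_CUBIC),alpha=1.3))
E
```

```text
[0.4118898  0.30559037 0.21381606] 0.6516354969844155
red 20 [[-74, -57, 46], [-63, -53, 52], [-48, -48, 55]]
trig+grip 51 [[-110, -152, 47], [-98, -139, 54], [-90, -82, 57]]
[-153, -152, -152, -150, -149, -149, -149, -149, -147, -147, -146, -146, -146, -145, -145, -143, -143, -142, -142, -142, -142, -140, -140, -139, -139, -139, -136, -136, -136, -134, -133, -131, -91, -90, -90, -90, -89, -89, -88, -87, -87, -86, -86, -85, -84, -83, -83, -83, -82, -81, -81]
headblue 408 [[-37, -149, 59], [11, -77, 65], [27, -33, 70]]
jawarm 8 [[53, -46, 58], [70, -41, 59], [80, -31, 60]]
fixjaw 170 [[-2, 151, 44], [45, 160, 54], [83, 170, 58]]
board 4458 [[-128, -190, 9], [22, 8, 11], [109, 180, 14]]
 cap 95 [[409, 236, 36], [427, 247, 54], [440, 260, 62]]
cart 415 [[483, 282, 33], [506, 336, 54], [520, 388, 61]]
```

View pics/c8.png

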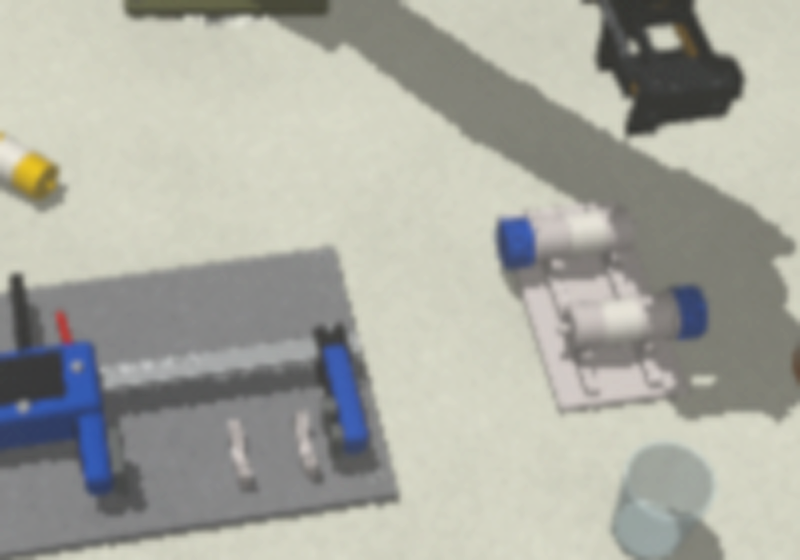

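```bash
python3 -c "
from cell import ctrl
print(ctrl.job_done())"
```

```text
the job is handed in; nothing more can be done
None
```

I handed the job in at about 30 s. The cap looks fully home, with no seal ring showing, and the trigger stalled part-way at about 17 N with the jaw not moving. The jaw is released and back at its rear stop, and the cartridge lies in the rack's empty cradle. No verdict came back.

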